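Hang the slide carrier in the warm-air drier and set its timer

ROBOT

A 7-joint arm with a two-finger parallel gripper is mounted at the origin on the work surface. World frame = base frame: x ahead of the robot, y to its left, z up, the work surface at z = 0. Lengths are in m, angles in degrees, forces in N, time in s.
With the tool pointing down it reaches from about 0.35 to 0.9 m from the base axis. Payload 7.2 kg.
Tool frame: the origin (TCP) lies at the very end of the fingers, on their centre line; the grasp point (between the pads) lies 19 mm behind it; z points along the fingers, y is the direction in which the jaws open and shut (so a half turn about z gives the same grasp; the last joint's range is limited). The gripper opens to 85 mm and grips with 20 to 120 N. Pads are 22 mm wide; open, the fingers measure 114 mm over their backs; the gripper's body (76 mm by 85 mm) begins 54 mm behind the grasp point. The pads swing forward as they close: fully open they stand 13 mm farther back than shut.
Start: joints at [70.119, 23.554, -0.728, 91.456, 0.321, 64.991, -4.71], TCP at [0.172, -0.601, 0.231] pointing down, gripper open.
Joint ranges: [-169.25, 169.25], [-16.82, 113.86], [-84.01, 82.57], [7.8, 145.47], [-59.2, 239.2], [7.22, 106.19], [-163.78, 163.78]. Speed limits (degrees/s): [136.94, 136.94, 172.46, 172.46, 180, 180, 180].

INTERFACE

Orientations are given as a 3x3 rotation matrix whose columns are the frame's x, y, z axes.
In Python, from station import ctrl gives the robot as it stands.
- The arm moves only by the tool send_rows, never from a script. Its arguments are lists of equal length, an entry for each row: "jaw": the opening, from -1 (shut) to 1 (fully open); "translation": the shift along the world's x, y, z in m, a list of three; "roll": the turn about the world's z in degrees. A call has 1 to 12 rows; each row is the pose to reach, as a shift and turn from the pose commanded when the call began; what a row does not reach only later rows make up. A row lasts 1/12 s, in which the tool goes at most 41.7 mm and 7.16 degrees, less where a joint would pass 70% of its speed; a pose out of reach is approached as far as the arm can. A call with a gripper value outside its range is refused whole. The fingers move at their own pace and stop on an object; the grip force is fixed at half the most. Time passes only in rows, so rows that repeat a pose let the fingers close. It gives the time, the measured TCP pose, the force and the opening at its end, in the units of the state.
- ctrl.sense(): the state, without advancing time (a new reading comes with each control period).
- ctrl.grab_frame(name): name is "scene" or "top" or "wrist"; returns the picture (420x560x3 uint8, red, green, blue); there is no depth.
- ctrl.calibration(name): a dict with "mtx" (3x3 intrinsics, pixels), "T" (4x4, takes a point from camera to world coordinates). Camera axes: x right, y up, looking along -z (the intrinsics and any distortion apply to the point x, -y, -z); pixel columns grow to the right and rows downward; lengths in m; the calibration is good to about 2 mm. A picture is of the moment at which its call begins: read the wrist's pose just before it. calibration takes no time and is no camera call; for the wrist camera it gives the pose at the moment of the call.
- ctrl.finish_job(): hands the job in, once; it reports no verdict.
The state is a dict: "time_s": time; "joints": joint angles; "qd": joint speeds; "joint_efforts": joint torques, N m; "position": TCP position; "tool_rot": TCP orientation; "contact_force": force on the tool from outside, world axes, zero at the start; "moment": the same for the moment, N m; "opening": opening from 0.0 (shut) to 1.0 (fully open).
Only numpy, scipy, OpenCV 4.12 (cv2) and the standard library are available. Lean on these libraries where they do the work, as an engineer would, in place of code of your own. Each camera call takes 0.05 s, during which the arm holds its last target.

TASK

Hang the loaded slide carrier from the bench on the drier's rail, keeping it upright and without dropping it: hook it on at the open right-hand end, then slide it left along the rail until its hook drops into the parking notch, and let go. Then turn the timer, the middle knob of the three, clockwise until its pointer is on the long mark, without touching the knobs on either side. Leave everything else where it is.

Things in the scene. Friction and masses are not known exactly. Their poses are not given: they have to be found in the camera images.
- carrier: The slide carrier to be hung, 170 to 340 g, standing upright on the bench; origin under the middle of its rack. Steel slide rack, 44 (x) by 84 (y) by 40 mm high; a sheet stem 30 mm wide (y) rises from its front top edge and ends in a hook, from which a black handle leans to the front. Axes: x from front (handle side) to rear, y along the rack and, once hung, along the rail, z up
- carrier_grip (a point): Centre of the carrier's handle, 136 mm above the rack's underside; the carrier's axes. The handle is a straight sleeve 40 mm long, 12 mm thick along y and 14 mm deep; it leans 45 degrees, from the hook's top forward and up along (-x, +z)
- carrier_hook (a point): Middle of the underside of the carrier's hook roof, where the rail bears: 40 mm behind (+x) and 31 mm below the handle's centre, 105 mm above the rack's underside. The hook is an inverted U, 30 mm wide (y), 14 mm inside (x); the roof is 4 mm thick; the stem is its front side; the rear leg ends in an out-bent lip 33 mm below this point; the rack's top is 65 mm below it. Hung, the carrier balances upright
- rail (a point): On the top edge of the drier's level rail, 215 mm above the bench, at mid-thickness; a fixed point of the drier, whose axes it has: x away from the robot, y along the rail to the left, z up. The rail is a flat steel bar on edge, 8 mm thick, 20 mm tall. From 212 mm right of this point, where a clamp on a post holds it (7 mm higher than the rail), to the blower tower 207 mm left, 275 mm high
- loading_gap (a point): On the rail's top edge 120 mm right (-y) of point rail: the open part where hooks go on; the drier's axes. From 60 mm left of this point to the tower a warm-air tube, 16 mm thick, runs along the rail, its axis 30 mm above the rail's top edge and 13 mm behind it: too little room there to lift a hook over the rail
- drier: The drier, fixed on the bench; origin under it, 60 mm in front of and 215 mm below point rail. Base 70 mm high; drip tray with rim to 80 mm under the rail. The parking notch is cut in the rail's top edge: 37 mm long, 5 mm deep, square ends. The bar is set lengthwise by hand, so the notch's place is not given: its middle lies 115 to 165 mm left of point loading_gap. Seen or felt: a hook over it sinks 5 mm
- timer_knob_grip (a point): On the upright axis of the timer knob, 96 mm above the bench: the middle of three black knobs in a row on the level cream deck (70 mm high) at the drier's front. Skirt 26 mm wide, its top 6 mm above the deck; grip bar 28 mm long, 9 mm thick, up to 31 mm above the deck. x is where the bar's white pointer line points, z up
- timer_knob (a joint): Angle of the timer knob, rad, growing clockwise seen from above; held by friction (0.03 N m), range 0 to 2.6. At 0 the pointer points straight away from the robot (the drier's +x); the long black mark on the deck is at 1.40
- heat_knob: Knob left (+y) of the timer, same shape, axes 52 mm apart; origin on its axis at the deck. Not to be touched
- fan_knob: Knob right (-y) of the timer, same shape, axes 52 mm apart; origin on its axis at the deck. Not to be touched
- hung: Second carrier of the same make with fewer slides, already hanging at the rail's left end beyond the collar; origin under the middle of its rack. It stays there
- bottle: Clear bottle with a red cap, 68 mm wide, 165 mm high, on the right behind the carrier; origin at its underside. Bystander
- jar: Open glass jar, 62 mm wide, 75 mm high, right of the robot's front; origin at its underside. Bystander
- flask: Conical glass flask, 80 mm wide, 103 mm high, left of the robot's front; origin at its underside. Bystander
- tipbox: Blue box with a clear lid, 122 by 87 mm, 67 mm high, left of the drier; origin at its underside. Bystander
- pen: White marker pen, 110 mm long, lying in front of the carrier; origin under its middle. Bystander
There are look-alikes about, which are no part of the job. Leave any yellow look-alike of the carrier alone.

How it is judged:
By the outcome, as a careful person would: the job done as asked, in the order asked, and still so for the second after the job is handed in, with the robot touching nothing.
It also fails if it takes over 64 s, if anything falls off the work surface, if the arm or the gripper's body presses on something with over 40 N, if the wrist force passes 120 N, or if a joint passes its speed limit or range.

## Working session

There is one attempt and no reset: what is moved stays moved. The work goes in short steps, Python scripts to look and compute and a tool call to move; the robot and the scene stay as the last step left them, time stands still between calls to the robot, and variables do not carry over. Pictures are saved under pics/ and viewed, and the job is handed in when it is done.

Besides the shell and the picture viewer there is one more tool, called after ">>>" as name(argument=value, ...), one argument or row to a line, values as JSON. send_rows: Moves the arm, as the interface text tells. Its arguments: {"type":"object","properties":{"jaw":{"type":"array"},"translation":{"type":"array"},"roll":{"type":"array"}},"required":["jaw","translation","roll"]}

```bash
mkdir -p pics; ls
cat > h.py <<'E'
import numpy as np, cv2, json
from station import ctrl
def snap(n,f):
    c=ctrl.calibration(n); im=ctrl.grab_frame(n); cv2.imwrite(f'pics/{f}.png',im[:,:,::-1]); np.savez(f'pics/{f}.npz',im=im,mtx=c['mtx'],T=c['T'],**({'dist':c['dist']} if 'dist' in c else {})); return im,c
def load(f):
    return np.load(f'pics/{f}.npz')
def ray(c,uv):
    K=np.array(c['mtx']);T=np.array(c['T']); d=np.linalg.inv(K)@np.array([uv[0],uv[1],1.]); d=np.array([d[0],-d[1],-d[2]])
    return T[:3,3],T[:3,:3]@d
def onz(c,uv,z):
    o,d=ray(c,uv); return o+d*(z-o[2])/d[2]
def proj(c,p):
    K=np.array(c['mtx']);T=np.array(c['T']); q=T[:3,:3].T@(np.array(p)-T[:3,3]); q=np.array([q[0],-q[1],-q[2]]); q=K@q; return q[:2]/q[2]
def tri(c1,u1,c2,u2):
    o1,d1=ray(c1,u1);o2,d2=ray(c2,u2);d1=d1/np.linalg.norm(d1);d2=d2/np.linalg.norm(d2)
    s=np.linalg.lstsq(np.c_[d1,-d2],o2-o1,rcond=None)[0]; a=o1+s[0]*d1;b=o2+s[1]*d2
    return (a+b)/2,np.linalg.norm(a-b)
E
python3 - <<'E'
from h import *
for n in ['scene','top','wrist']:
    im,c=snap(n,n+'0'); print(n,c.keys(),np.round(c['mtx'],1).tolist(),np.round(c['T'],3).tolist())
s=ctrl.sense();print(s)
E
```

```text
pics
scene dict_keys(['mtx', 'T']) [[496.3, 0.0, 276.6], [0.0, 496.3, 215.4], [0.0, 0.0, 1.0]] [[-0.796, -0.484, 0.364, 0.997], [0.605, -0.643, 0.469, 0.709], [0.007, 0.594, 0.805, 1.27], [0.0, 0.0, 0.0, 1.0]]
top dict_keys(['mtx', 'T']) [[441.5, 0.0, 273.4], [0.0, 441.5, 208.3], [0.0, 0.0, 1.0]] [[0.023, 0.983, -0.182, 0.304], [-0.999, 0.029, 0.034, 0.062], [0.039, 0.181, 0.983, 1.191], [0.0, 0.0, 0.0, 1.0]]
wrist dict_keys(['mtx', 'T']) [[305.6, 0.0, 275.4], [0.0, 305.6, 212.6], [0.0, 0.0, 1.0]] [[0.276, 0.909, 0.312, 0.252], [-0.961, 0.262, 0.087, -0.578], [-0.002, -0.324, 0.946, 0.374], [0.0, 0.0, 0.0, 1.0]]
{'time_s': 0.15, 'joints': array([70.11708374, 23.59037067, -0.73111108, 91.49157605,  0.3194904 ,
       64.98880398, -4.70970868]), 'qd': array([-0.00707581, -0.02425365,  0.06299679, -0.20513565,  0.1152147 ,
       -0.05032121, -0.03064534]), 'joint_efforts': array([ 2.07682737e-03, -6.01035690e+01,  6.82591796e-01, -2.99645215e+01,
        1.37796332e-02,  7.86000746e-03,  2.28106438e-05]), 'position': array([ 0.17191981, -0.6005135 ,  0.23064681]), 'tool_rot': array([[ 9.61364309e-01,  2.75279001e-01, -3.71090147e-04],
       [ 2.75279247e-01, -9.61363632e-01,  1.14137312e-03],
       [-4.25565204e-05, -1.19942880e-03, -9.99999280e-01]]), 'contact_force': array([-0.49665596,  0.21121986,  0.73926802]), 'moment': array([ 0.04643892, -0.05202087,  0.03743348]), 'opening': 1.0006262217465884}
```

View pics/scene0.png

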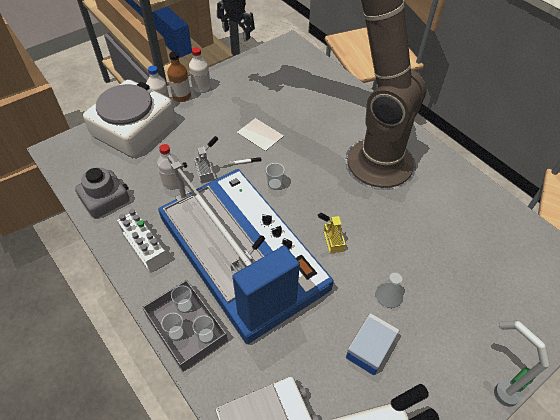

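View pics/top0.png

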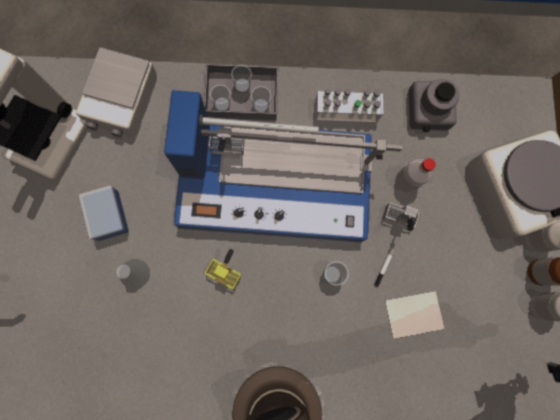

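View pics/wrist0.png

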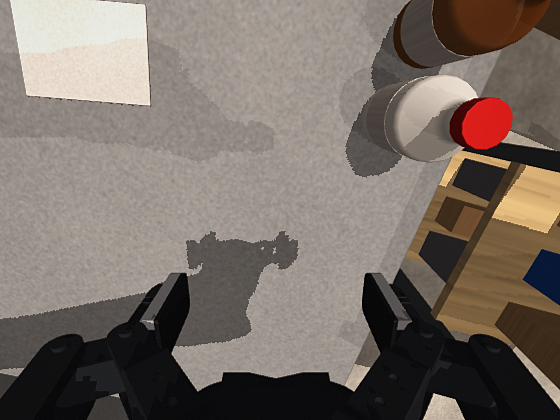

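Run:
```python
import cv2
t=cv2.imread('pics/top0.png'); s=cv2.imread('pics/scene0.png')
cv2.imwrite('pics/c1.png',cv2.resize(t[140:300,360:460],None,fx=5,fy=5,interpolation=cv2.INTER_CUBIC)[:600])
cv2.imwrite('pics/c2.png',cv2.resize(s[120:220,140:290],None,fx=5,fy=5,interpolation=cv2.INTER_CUBIC))
cv2.imwrite('pics/c3.png',cv2.resize(t[80:250,165:415],None,fx=3.2,fy=3.2,interpolation=cv2.INTER_CUBIC))
```

```text
(no output)
```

View pics/c1.png

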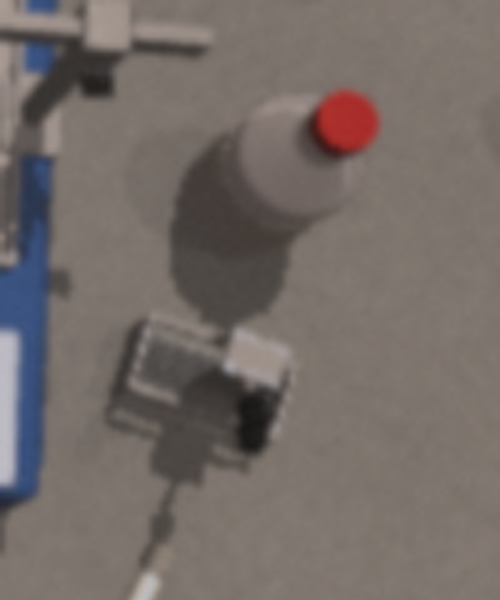

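View pics/c2.png

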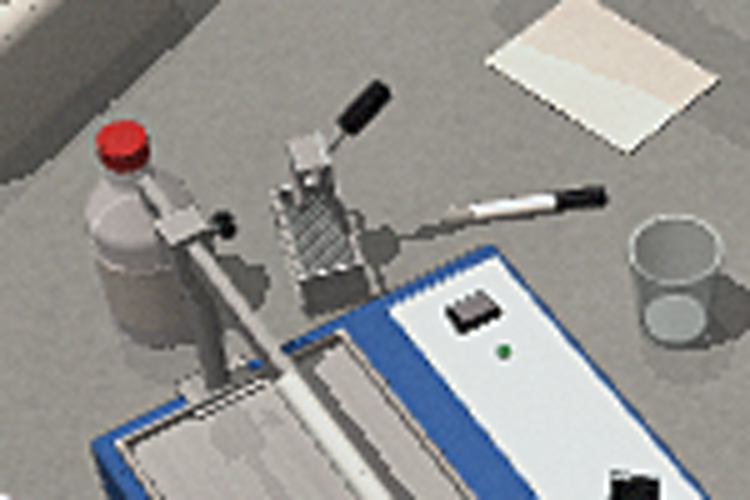

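View pics/c3.png

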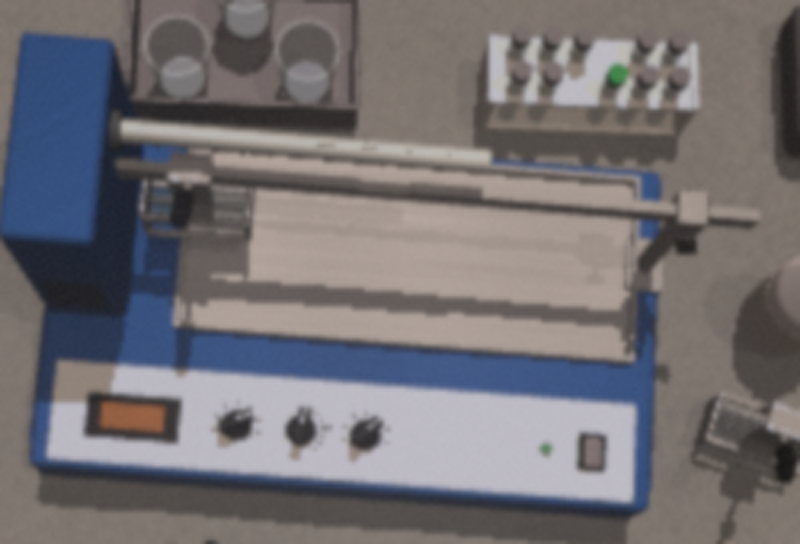

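Run:
```python
from h import *
t=load('top0');s=load('scene0')
def dark(f,r0,r1,c0,c1,th=45):
    im=f['im'][r0:r1,c0:c1].max(2); m=(im<th).astype(np.uint8)
    n,l,st,ce=cv2.connectedComponentsWithStats(m)
    i=1+np.argmax(st[1:,4]); ys,xs=np.nonzero(l==i); 
    r=cv2.minAreaRect(np.c_[xs,ys].astype(np.float32)); 
    return (ce[i]+[c0,r0]),r,st[i]
a,ra,sa=dark(t,210,240,400,425); b,rb,sb=dark(s,128,150,200,225)
print(a,sa,b,sb); print('handle',tri(t,a,s,b), 'onz',onz(t,a,.136),onz(s,b,.136))
# deck (cream) mask corners in top
m=(t['im'].min(2)>150).astype(np.uint8); m[:190]=0;m[250:]=0;m[:,:180]=0;m[:,375:]=0
cs,_=cv2.findContours(m,0,2); c=max(cs,key=cv2.contourArea); r=cv2.minAreaRect(c); bx=cv2.boxPoints(r)
print('deck',bx.tolist(),[onz(t,p,.07).round(4).tolist() for p in bx])
# rail edges pts at z .215: clamp & others by hand
for n,p in dict(clamp=(692/3.2+165,208/3.2+80),railR=(620/3.2+165,206/3.2+80),railM=(520/3.2+165,199/3.2+80),railL=(300/3.2+165,184/3.2+80),railTow=(118/3.2+165,167/3.2+80),hungroof=(180/3.2+165,177/3.2+80)).items(): print(n,np.round(p,1),onz(t,p,.215).round(4))
for n,p in dict(tubeR=(490/3.2+165,157/3.2+80),tubeL=(120/3.2+165,130/3.2+80)).items(): print(n,np.round(p,1),onz(t,p,.245).round(4))
for n,p in dict(heat=(235/3.2+165,423/3.2+80),timer=(300/3.2+165,428/3.2+80),fan=(366/3.2+165,434/3.2+80)).items(): print(n,np.round(p,1),onz(t,p,.096).round(4))
```

```text
[409.89285714 223.75      ] [ 7  9  7 11 56] [212.5 141. ] [ 8  8 10 11 48]
handle (array([ 0.47071154, -0.30772737,  0.1386617 ]), np.float64(0.0002446705532380626)) onz [ 0.4712149  -0.30876499  0.136     ] [ 0.46941673 -0.30999382  0.136     ]
deck [[179.66159057617188, 222.48391723632812], [181.93417358398438, 192.37240600585938], [364.1040344238281, 206.12106323242188], [361.8314514160156, 236.23257446289062]] [[0.4681, 0.2615, 0.07], [0.5467, 0.2605, 0.07], [0.5247, -0.2127, 0.07], [0.4456, -0.2057, 0.07]]
clamp [381.2 145. ] [ 0.6426 -0.2197  0.215 ]
railR [358.8 144.4] [ 0.6423 -0.1668  0.215 ]
railM [327.5 142.2] [ 0.645  -0.0936  0.215 ]
railL [258.8 137.5] [0.6506 0.0663 0.215 ]
railTow [201.9 132.2] [0.6587 0.1977 0.215 ]
hungroof [221.2 135.3] [0.6528 0.1529 0.215 ]
tubeR [318.1 129.1] [ 0.6648 -0.0675  0.245 ]
tubeL [202.5 120.6] [0.6751 0.1935 0.245 ]
heat [238.4 212.2] [0.4946 0.1121 0.096 ]
timer [258.8 213.8] [0.4921 0.061  0.096 ]
fan [279.4 215.6] [0.4888 0.009  0.096 ]
```

>>> send_rows(
  jaw=[1,1,1,1,1,1,1,1,1,1,1,1],
  translation=[
    [0.026,0.03,0.01],
    [0.052,0.06,0.02],
    [0.078,0.09,0.03],
    [0.104,0.12,0.04],
    [0.13,0.15,0.05],
    [0.156,0.18,0.06],
    [0.182,0.21,0.07],
    [0.208,0.24,0.07],
    [0.234,0.27,0.07],
    [0.25,0.29,0.07],
    [0.25,0.29,0.07],
    [0.25,0.29,0.07],
  ],
  roll=[-1,-3,-5,-7,-9,-11,-14,-16,-18,-20,-20,-20],
)

```text
time_s: 1.15
position: [0.4228, -0.3094, 0.3011]
tool_rot: [[0.998, -0.066, -0.0], [-0.066, -0.998, 0.0], [-0.0, -0.0, -1.0]]
contact_force: [-1.1, -0.2, -0.7]
opening: 1.0
```

Run:
```python
from h import *
im,c=snap('wrist','w1'); s=ctrl.sense(); print(s['time_s'],s['position'],s['tool_rot'].round(3).tolist(),s['contact_force'])
cv2.imwrite('pics/w1b.png',cv2.resize(im[:,:,::-1],(800,600)))
```

```text
1.2 [ 0.4217596  -0.31093198  0.30107667] [[0.998, -0.069, -0.001], [-0.069, -0.998, -0.0], [-0.001, 0.0, -1.0]] [-0.52750832 -1.0281556   0.63938829]
```

View pics/w1b.png

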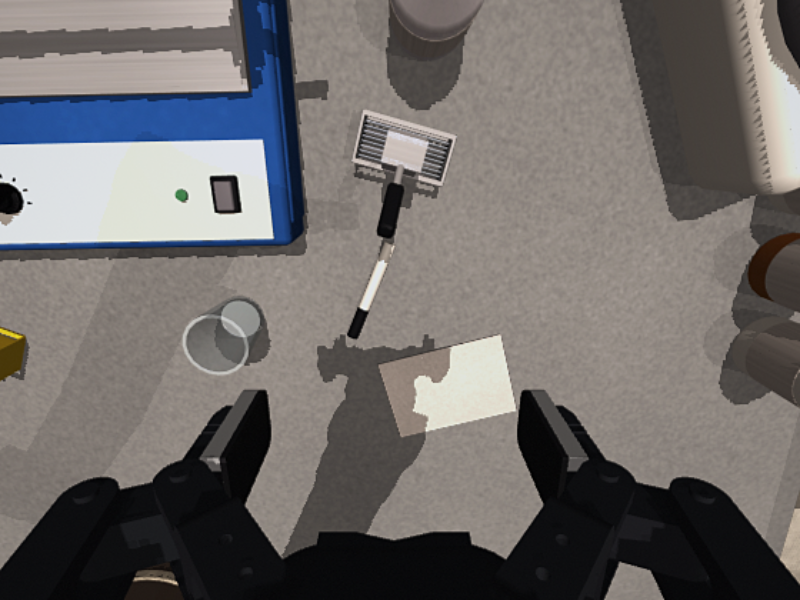

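Run:
```python
from h import *
w=load('w1');k=.7
P=[onz(w,(x*k,y*k),.04) for x,y in [(365,111),(456,137),(442,186),(353,158)]]
print(np.round(P,4)); 
long=[P[1]-P[0],P[2]-P[3]]
for v in long: print('y-axis angle', np.degrees(np.arctan2(-(-v[0]),-v[1])), np.linalg.norm(v))
print('rack ctr',np.mean(P,0))
m=(w['im'].max(2)<45).astype(np.uint8); r0,r1,c0,c1=120,175,255,295
ys,xs=np.nonzero(m[r0:r1,c0:c1]); r=cv2.minAreaRect(np.c_[xs+c0,ys+r0].astype(np.float32)); print(r,len(xs)); b=cv2.boxPoints(r); print(b)
print('handle c', onz(w,r[0],.136))
bb=b[np.argsort(b[:,1])]; lo=(bb[0]+bb[1])/2; hi=(bb[2]+bb[3])/2
top=onz(w,lo,.122);fr=onz(w,hi,.155); print(top,fr,np.degrees(np.arctan2(*(top-fr)[[1,0]])))
roof=onz(w,(405*k,149*k),.109); print('roof',roof)
# stem-handle
```

```text
[[ 0.5423 -0.2928  0.04  ]
 [ 0.5166 -0.3697  0.04  ]
 [ 0.4763 -0.3564  0.04  ]
 [ 0.5052 -0.279   0.04  ]]
y-axis angle -18.541909778436892 0.08109037984862102
y-axis angle -20.517449805106903 0.08262630472571256
rack ctr [ 0.51009198 -0.32446245  0.04      ]
((274.281494140625, 141.83990478515625), (12.9444580078125, 48.86110305786133), 15.376252174377441) 457
[[261.56302 163.67981]
 [274.51883 116.56768]
 [286.99997 120.     ]
 [274.04416 167.11212]]
handle c [ 0.4744951 -0.3115813  0.136    ]
[ 0.49586446 -0.31950273  0.122     ] [ 0.4549423  -0.30417806  0.155     ] -20.530086734192242
roof [ 0.50907796 -0.32334159  0.109     ]
```

>>> send_rows(
  jaw=[0.2,0.2,0.2,0.2,0.2,0.2],
  translation=[
    [0.01,0,-0.02],
    [0.025,0,-0.05],
    [0.04,0.001,-0.075],
    [0.05,0.001,-0.1],
    [0.05,0.001,-0.1],
    [0.05,0.001,-0.1],
  ],
  roll=[-4,-9,-13,-15.5,-15.5,-15.5],
)

```text
time_s: 1.7
position: [0.4704, -0.3108, 0.2001]
tool_rot: [[0.942, -0.334, -0.003], [-0.334, -0.942, 0.001], [-0.004, -0.0, -1.0]]
contact_force: [0.5, 0.2, 1.0]
opening: 0.6
```

Run:
```python
from h import *
im,c=snap('wrist','w2'); s=ctrl.sense(); print(s['time_s'],s['position'],s['tool_rot'].round(3).tolist(),s['contact_force'],s['opening'])
cv2.imwrite('pics/w2b.png',cv2.resize(im[:,:,::-1],(800,600)))
p=s['position'];R=s['tool_rot']
for z in [.155,.136,.12]:
  for o in (-.02,0,.02): print(z,o,proj(c,[p[0]+R[0,0]*o,p[1]+R[1,0]*o,z])/.7)
```

```text
1.75 [ 0.47089103 -0.3112083   0.20164697] [[0.942, -0.334, -0.001], [-0.334, -0.942, -0.0], [-0.001, 0.001, -1.0]] [ 0.30992173 -0.65621952  0.30898836] 0.6032691486211235
0.155 -0.02 [393.77233192 377.75727521]
0.155 0 [393.81717959 339.95292658]
0.155 0.02 [393.86498684 299.65379378]
0.136 -0.02 [393.77343827 360.14477923]
0.136 0 [393.81471353 324.86183259]
0.136 0.02 [393.85848705 287.4433172 ]
0.12 -0.02 [393.77424419 347.31502102]
0.12 0 [393.81292485 313.91597041]
0.12 0.02 [393.85379409 278.62716517]
```

View pics/w2b.png

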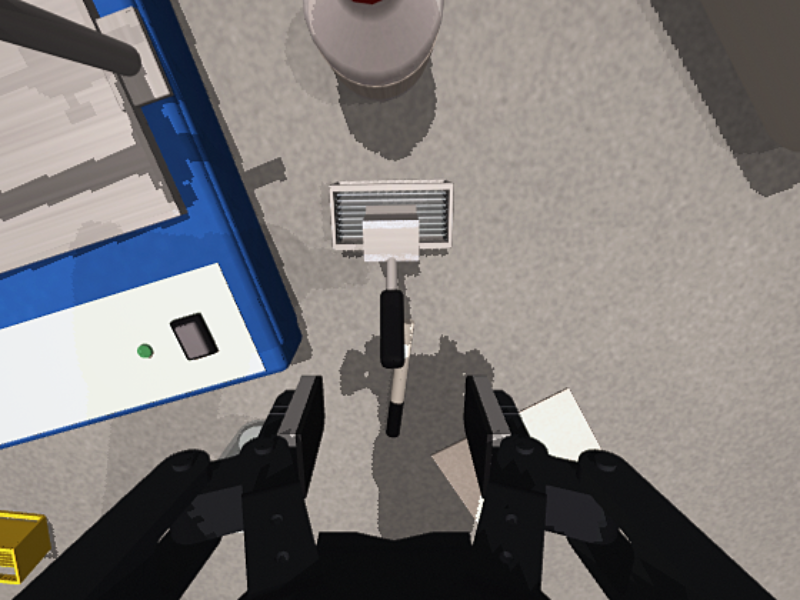

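>>> send_rows(
  jaw=[0.2,0.2,0.2,0.2,0.2,-1,-1,-1,-1,-1,-1,-1],
  translation=[
    [0,0,-0.025],
    [0,0,-0.05],
    [0,0,-0.075],
    [0,0,-0.084],
    [0,0,-0.084],
    [0,0,-0.084],
    [0,0,-0.084],
    [0,0,-0.084],
    [0,0,-0.084],
    [0,0,-0.084],
    [0,0,-0.084],
    [0,0,-0.084],
  ],
  roll=[0,0,0,0,0,0,0,0,0,0,0,0],
)

```text
time_s: 2.75
position: [0.4729, -0.3105, 0.1193]
tool_rot: [[0.942, -0.334, 0.002], [-0.334, -0.942, -0.002], [0.003, 0.001, -1.0]]
contact_force: [-2.2, 1.3, 6.9]
opening: 0.129
```

Run:
```python
from h import *
s=ctrl.sense(); print(s['time_s'],s['position'],s['tool_rot'].round(3).tolist(),s['contact_force'],s['opening']*85)
```

```text
2.75 [ 0.47288028 -0.31053183  0.1192913 ] [[0.942, -0.334, 0.002], [-0.334, -0.942, -0.002], [0.003, 0.001, -1.0]] [-2.20531619  1.30880056  6.92936465] 10.958916906796654
```

>>> send_rows(
  jaw=[-1,-1,-1,-1,-1,-1,-1,-1],
  translation=[
    [0,0,0.003],
    [0,0,0.01],
    [0,0,0.02],
    [0,0,0.035],
    [0,0,0.05],
    [0,0,0.06],
    [0,0,0.06],
    [0,0,0.06],
  ],
  roll=[0,0,0,0,0,0,0,0],
)

```text
time_s: 3.42
position: [0.4723, -0.31, 0.178]
tool_rot: [[0.942, -0.334, 0.001], [-0.334, -0.942, -0.001], [0.001, 0.0, -1.0]]
contact_force: [1.3, 0.4, -2.6]
opening: 0.129
```

Run:
```python
from h import *
im,c=snap('wrist','w3'); s=ctrl.sense(); print(s['time_s'],s['position'],s['tool_rot'].round(3).tolist(),s['contact_force'],s['moment'],s['opening']*85)
cv2.imwrite('pics/w3b.png',cv2.resize(im[:,:,::-1],(800,600)))
im,c=snap('scene','s3')
cv2.imwrite('pics/s3b.png',cv2.resize(im[90:240,120:320,::-1],(800,600),interpolation=cv2.INTER_CUBIC))
```

```text
3.4667 [ 0.47173625 -0.30974834  0.17709979] [[0.942, -0.334, -0.0], [-0.334, -0.942, 0.0], [-0.0, 0.0, -1.0]] [ 0.43107093  0.48243093 -4.30726394] [ 0.05881775  0.14991303 -0.00194927] 10.793170271685227
```

View pics/w3b.png

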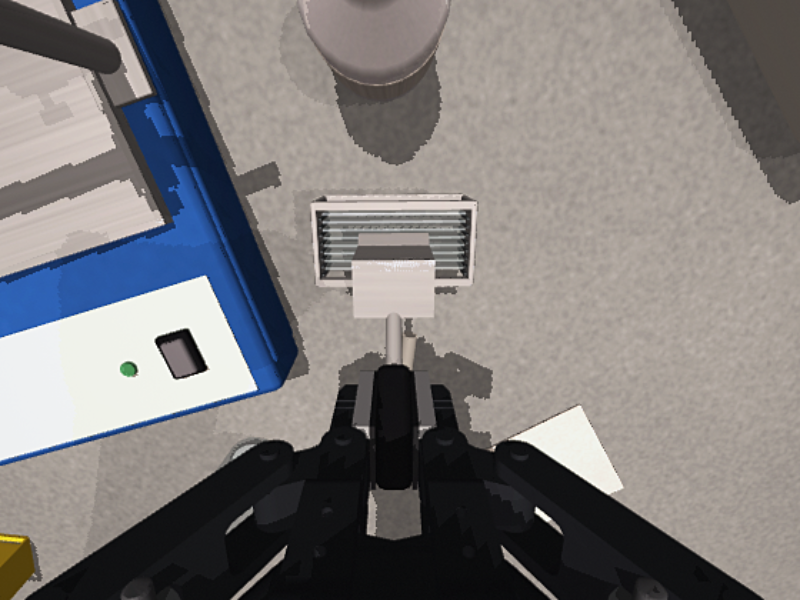

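View pics/s3b.png

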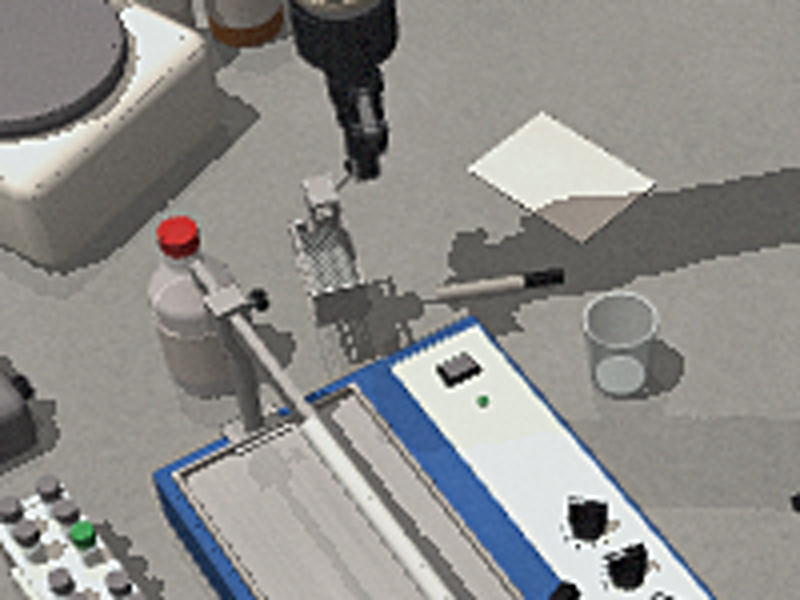

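Run:
```python
import cv2
im=cv2.imread('pics/w3.png')
cv2.imwrite('pics/c4.png',cv2.resize(im[125:235,205:350],None,fx=5.4,fy=5.4,interpolation=cv2.INTER_CUBIC))
```

```text
(no output)
```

View pics/c4.png

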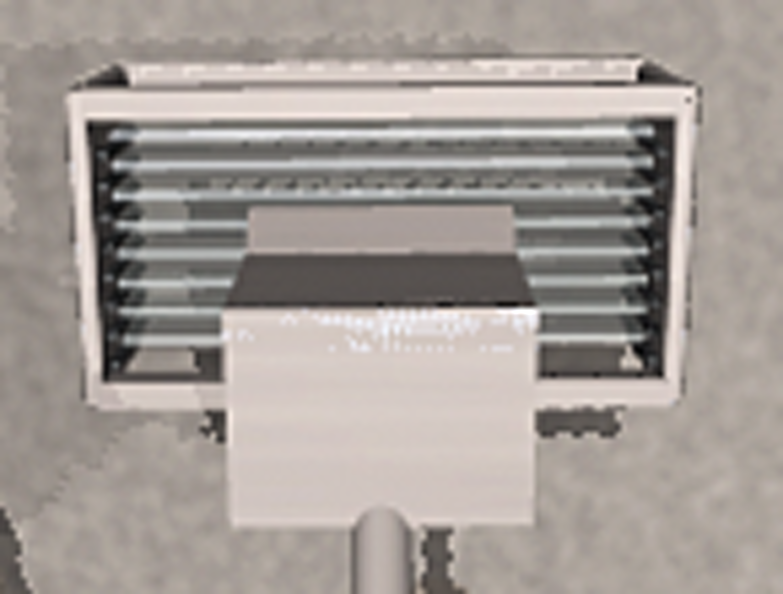

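```bash
cat > pnp.py <<'E'
from h import *
def pose(w,px,pts):
    K=w['mtx']; ok,rv,tv=cv2.solvePnP(np.array(pts,float),np.array(px,float),K,None,flags=cv2.SOLVEPNP_IPPE if len(pts)==4 else cv2.SOLVEPNP_ITERATIVE)
    pr,_=cv2.projectPoints(np.array(pts,float),rv,tv,K,None)
    R=cv2.Rodrigues(rv)[0]; F=np.diag([1,-1,-1.]); Rw=w['T'][:3,:3]@F@R; tw=w['T'][:3,:3]@F@tv.ravel()+w['T'][:3,3]
    return Rw,tw,np.abs(pr[:,0]-px).max()
E
python3 - <<'E'
from pnp import *
w=load('w3'); f=lambda p:(p[0]/5.4+205-.4,p[1]/5.4+125-.4)
px=[f(p) for p in [(66,90),(697,90),(685,408),(90,408)]]
m=[(.022,.042,.04),(.022,-.042,.04),(-.022,-.042,.04),(-.022,.042,.04)]
R,t,e=pose(w,px,m);print(R.round(3),t.round(4),e,'yaw',np.degrees(np.arctan2(R[1,0],R[0,0])))
for L in (.020,.018,.022):
  px2=[f(p) for p in [(224,308),(537,308),(535,525),(231,525)]]
  m2=[(L/2,.015,0),(L/2,-.015,0),(-L/2,-.015,0),(-L/2,.015,0)]
  R2,t2,e2=pose(w,px2,m2);print(L,R2.round(3)[:,2],t2.round(4),e2,np.degrees(np.arctan2(R2[1,0],R2[0,0])))
for z in (.166,.17,.174): 
  P=np.array([onz(w,p,z) for p in px2]); print(z,P.mean(0).round(4),np.linalg.norm(P[0]-P[1]),np.linalg.norm(P[2]-P[3]),np.linalg.norm(P[0]-P[3]))
E
```

```text
[[-0.377 -0.848 -0.373]
 [-0.919  0.29   0.268]
 [-0.119  0.444 -0.888]] [ 0.5234 -0.3329  0.1353] 89.04871239080143 yaw -112.3132466223074
0.02 [0.333 0.22  0.917] [ 0.5094 -0.3227  0.176 ] 0.6666916569697037 -18.801240315716555
0.018 [0.387 0.415 0.823] [ 0.5136 -0.324   0.1905] 1.2407686768759731 -18.7974222662746
0.022 [0.015 0.033 0.999] [ 0.5068 -0.3222  0.1681] 0.21417153698780567 -18.862039572272234
0.166 [ 0.5062 -0.3221  0.166 ] 0.03015652413037436 0.030618549350725537 0.022323185602774402
0.17 [ 0.5074 -0.3225  0.17  ] 0.029381655715193057 0.029831809250706807 0.021749593919096442
0.174 [ 0.5085 -0.3229  0.174 ] 0.028606787300011757 0.029045069150688135 0.02117600223541827
```

>>> send_rows(
  jaw=[-1,-1,-1,-1,-1,-1,-1,-1,-1,-1,-1,-1],
  translation=[
    [0,0,0.01],
    [0,0.002,0.025],
    [0,0.006,0.043],
    [0.002,0.014,0.06],
    [0.006,0.026,0.075],
    [0.012,0.042,0.085],
    [0.02,0.06,0.09],
    [0.028,0.08,0.09],
    [0.036,0.1,0.09],
    [0.044,0.12,0.09],
    [0.05,0.135,0.09],
    [0.055,0.145,0.09],
  ],
  roll=[0,0,1,2,3.5,5,7,9,11,13,15,16],
)

```text
time_s: 4.52
position: [0.5276, -0.1614, 0.2668]
tool_rot: [[0.998, -0.055, -0.001], [-0.055, -0.998, 0.001], [-0.001, -0.001, -1.0]]
contact_force: [-0.4, 0.3, -2.1]
opening: 0.131
```

>>> send_rows(
  jaw=[-1,-1,-1,-1,-1,-1,-1],
  translation=[
    [0.005,0.012,0],
    [0.01,0.024,0],
    [0.014,0.032,0],
    [0.017,0.037,0],
    [0.018,0.039,0],
    [0.018,0.039,0],
    [0.018,0.039,0],
  ],
  roll=[1,1,1,1,1,1,1],
)

```text
time_s: 5.1
position: [0.5448, -0.1267, 0.2672]
tool_rot: [[0.999, -0.045, -0.0], [-0.045, -0.999, -0.0], [-0.0, 0.0, -1.0]]
contact_force: [-0.5, 0.0, -3.1]
opening: 0.127
```

Run:
```python
from h import *
im,c=snap('wrist','w4'); s=ctrl.sense(); print(s['time_s'],s['position'],s['tool_rot'].round(3).tolist(),s['contact_force'],s['moment'],s['opening']*85)
cv2.imwrite('pics/w4b.png',cv2.resize(im[:,:,::-1],(800,600)))
im,c=snap('top','t4')
cv2.imwrite('pics/t4b.png',cv2.resize(im[80:250,165:415,::-1],None,fx=3.2,fy=3.2,interpolation=cv2.INTER_CUBIC))
im,c=snap('scene','s4')
cv2.imwrite('pics/s4b.png',cv2.resize(im[90:240,120:320,::-1],(800,600),interpolation=cv2.INTER_CUBIC))
```

```text
5.15 [ 0.54471419 -0.12680662  0.26722546] [[0.999, -0.045, -0.0], [-0.045, -0.999, -0.0], [-0.0, 0.0, -1.0]] [ 0.7908952  -0.65934843 -3.23964539] [0.02751723 0.15190555 0.01857967] 11.0226699791406
```

View pics/w4b.png

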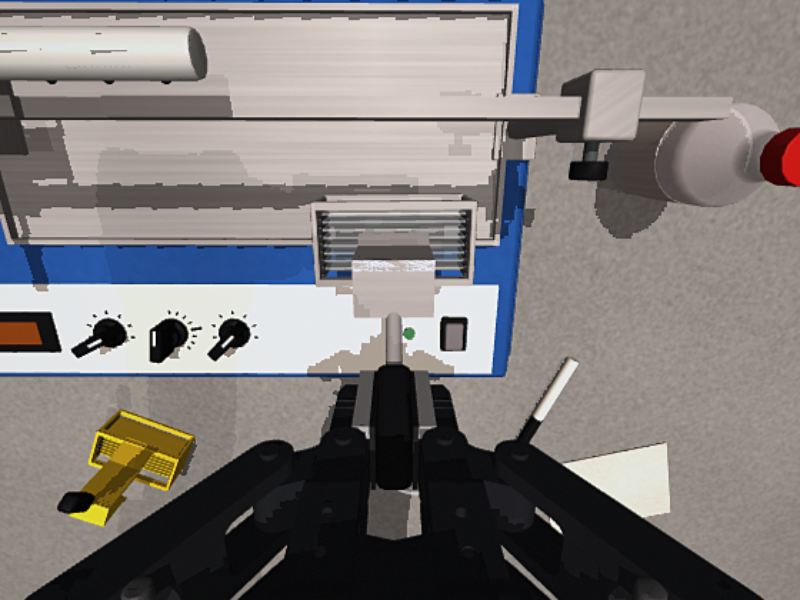

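View pics/t4b.png

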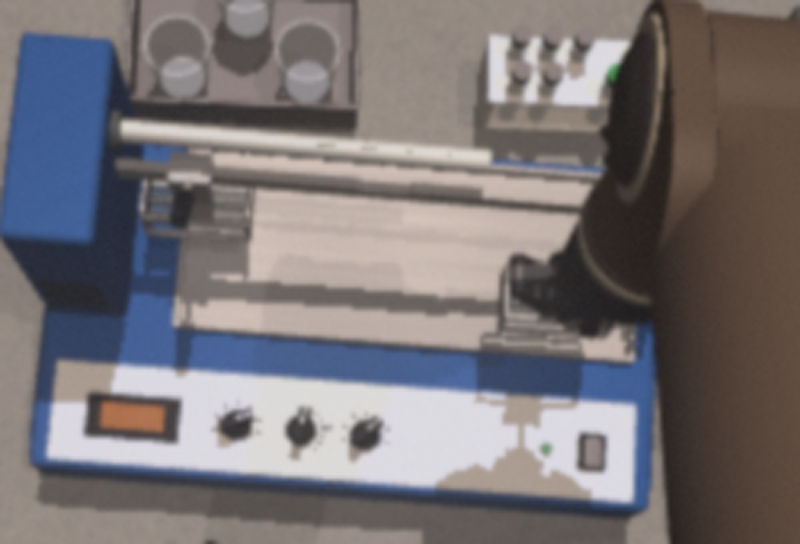

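View pics/s4b.png

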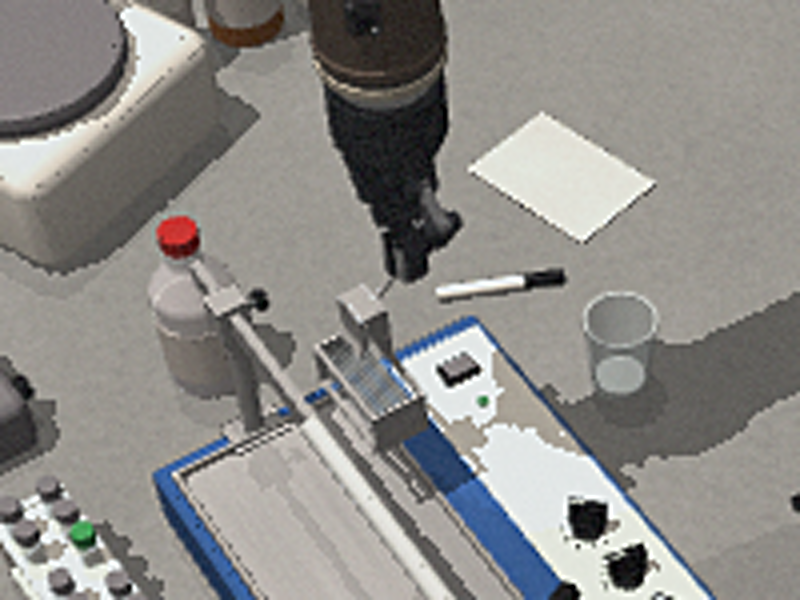

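Run:
```python
import cv2
im=cv2.imread('pics/w4.png')
cv2.imwrite('pics/c5.png',cv2.resize(im[10:135,250:450],None,fx=4,fy=4,interpolation=cv2.INTER_CUBIC))
cv2.imwrite('pics/c6.png',cv2.resize(im[10:135,0:200],None,fx=4,fy=4,interpolation=cv2.INTER_CUBIC))
```

```text
(no output)
```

View pics/c5.png

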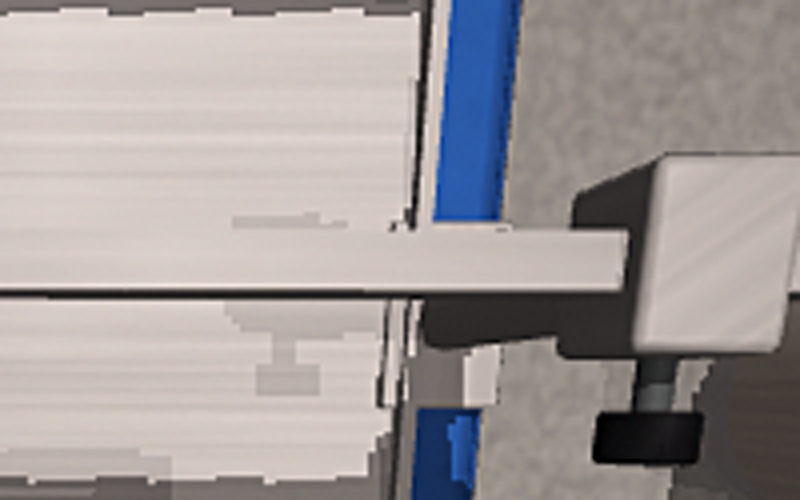

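View pics/c6.png

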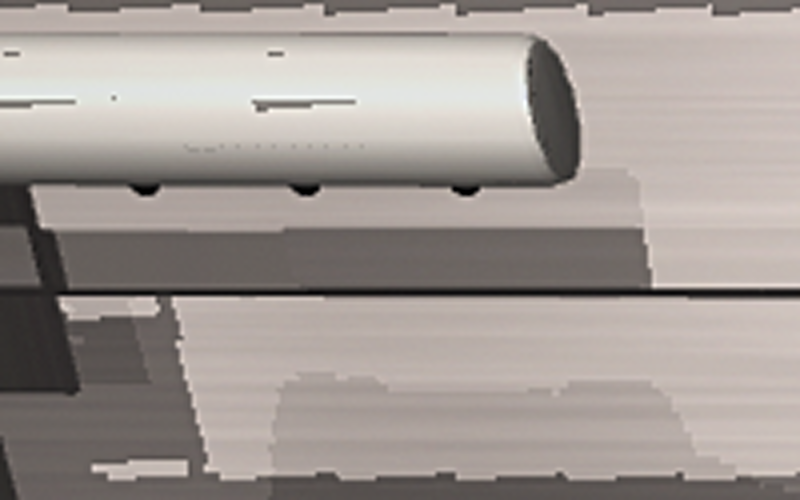

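Run:
```python
from pnp import *
w=load('w4')
for u in (0,100,160,273,350,405): 
  a=onz(w,(u,82.2),.215);b=onz(w,(u,67.3),.215); print(u,((a+b)/2).round(4),np.linalg.norm(a-b).round(4))
print('tube end',onz(w,(580/4,10+110/4),.245), 'clampL',onz(w,(250+640/4,10+245/4),.222),'clampR',onz(w,(640*.7,105*.7),.222))
f=lambda p:(p[0]*.7,p[1]*.7)
px2=[f(p) for p in [(352,261),(435,261),(434,318),(353,318)]]
for z in (.2545,.2585): 
  P=np.array([onz(w,p,z) for p in px2]); print(z,P.mean(0).round(4),np.linalg.norm(P[0]-P[1]),np.linalg.norm(P[2]-P[3]),np.linalg.norm(P[0]-P[3]))
L=.022
m2=[(L/2,.015,0),(L/2,-.015,0),(-L/2,-.015,0),(-L/2,.015,0)]
R2,t2,e2=pose(w,px2,m2);print(R2.round(3)[:,2],t2.round(4),e2,np.degrees(np.arctan2(R2[1,0],R2[0,0])))
```

```text
0 [0.6537 0.0302 0.215 ] 0.0083
100 [ 0.6511 -0.0284  0.215 ] 0.0081
160 [ 0.6495 -0.0636  0.215 ] 0.0081
273 [ 0.6466 -0.1298  0.215 ] 0.008
350 [ 0.6446 -0.1749  0.215 ] 0.008
405 [ 0.6432 -0.2071  0.215 ] 0.0081
tube end [ 0.66284034 -0.06937971  0.245     ] clampL [ 0.64433882 -0.20703312  0.222     ] clampR [ 0.64222301 -0.22858324  0.222     ]
0.2545 [ 0.5801 -0.1283  0.2545] 0.03038743697795612 0.030999090731417944 0.0223155645378447
0.2585 [ 0.5813 -0.1284  0.2585] 0.02960957548236175 0.030205572044866746 0.021744327864642
[-0.027  0.001  1.   ] [ 0.5811 -0.1283  0.258 ] 0.3472136014951275 -2.533447644385906
```

>>> send_rows(
  jaw=[-1,-1,-1,-1,-1,-1,-1,-1,-1],
  translation=[
    [0.006,0,0],
    [0.016,-0.001,0],
    [0.028,-0.001,0],
    [0.04,-0.002,0],
    [0.052,-0.002,0],
    [0.061,-0.003,0],
    [0.0655,-0.003,0],
    [0.0655,-0.003,0],
    [0.0655,-0.003,0],
  ],
  roll=[0,0,0,0,0,0,0,0,0],
)

```text
time_s: 6.0
position: [0.6104, -0.1288, 0.2669]
tool_rot: [[0.999, -0.044, -0.001], [-0.044, -0.999, 0.0], [-0.001, -0.0, -1.0]]
contact_force: [0.7, 0.5, -3.2]
opening: 0.129
```

Run:
```python
from h import *
im,c=snap('wrist','w5'); s=ctrl.sense(); print(s['time_s'],s['position'],s['tool_rot'].round(3).tolist(),s['contact_force'],s['moment'],s['opening']*85)
cv2.imwrite('pics/w5b.png',cv2.resize(im[:,:,::-1],(800,600)))
cv2.imwrite('pics/c7.png',cv2.resize(im[110:250,190:360,::-1],None,fx=4.2,fy=4.2,interpolation=cv2.INTER_CUBIC))
im,c=snap('scene','s5')
cv2.imwrite('pics/s5b.png',cv2.resize(im[90:240,120:320,::-1],(800,600),interpolation=cv2.INTER_CUBIC))
```

```text
6.05 [ 0.61013016 -0.12889578  0.26709751] [[0.999, -0.044, -0.001], [-0.044, -0.999, 0.0], [-0.001, -0.0, -1.0]] [ 0.04091149  0.07483282 -2.59112271] [0.02240728 0.09770824 0.03070983] 10.966187756680954
```

View pics/w5b.png

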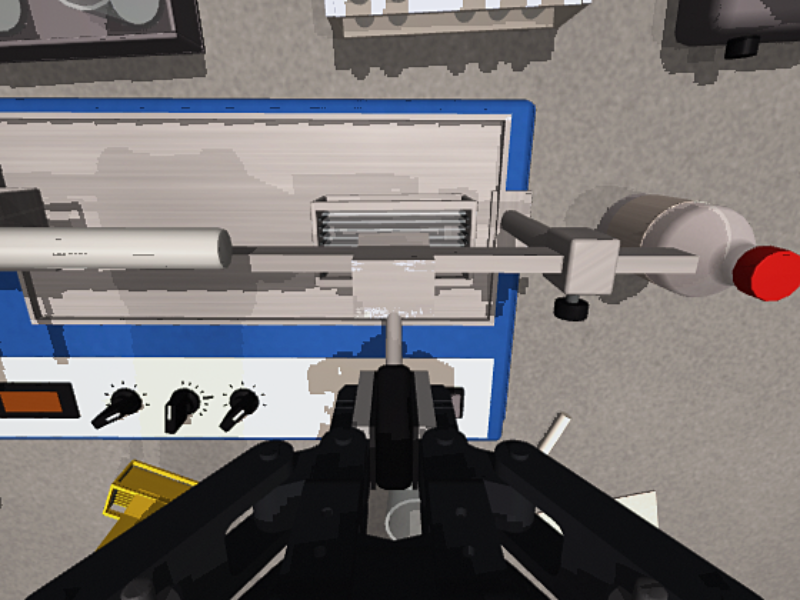

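View pics/c7.png

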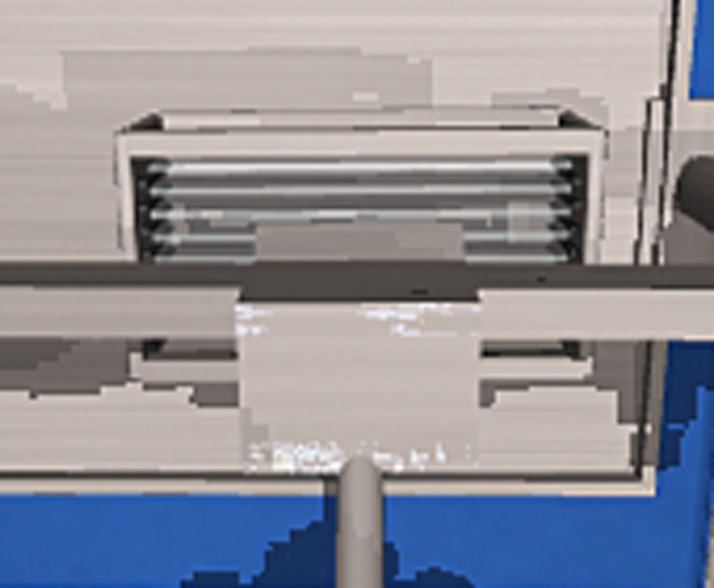

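View pics/s5b.png

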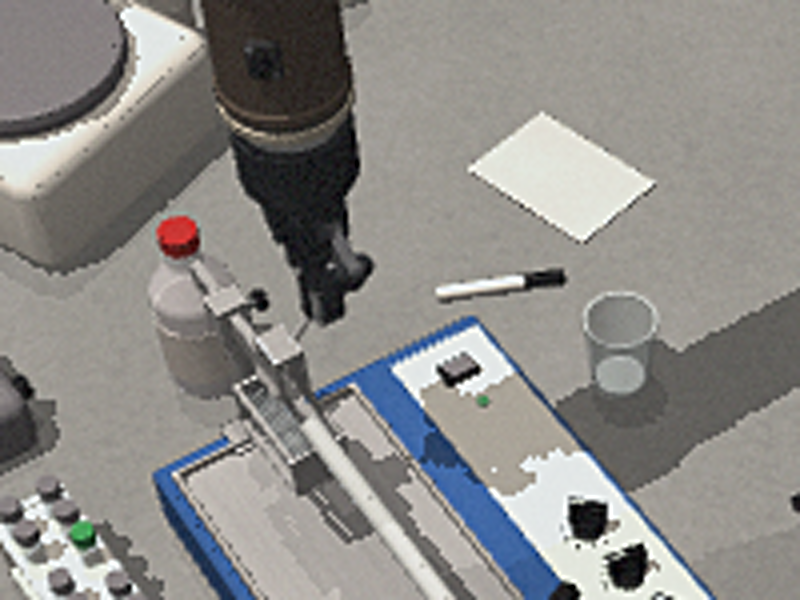

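Run:
```python
from pnp import *
w=load('w5'); f=lambda p:(p[0]/4.2+190-.4,p[1]/4.2+110-.4)
for u in (60,600):
  a=onz(w,f((u,338)),.215);b=onz(w,f((u,288)),.215);print(a,b,(a+b)/2)
px=[f(p) for p in [(238,300),(479,300),(479,472),(240,472)]]
P=np.array([onz(w,p,.2585) for p in px]);print(P.mean(0),np.linalg.norm(P[0]-P[1]),np.linalg.norm(P[0]-P[3]))
```

```text
[ 0.64457529 -0.08310679  0.215     ] [ 0.65253681 -0.08406107  0.215     ] [ 0.64855605 -0.08358393  0.215     ]
[ 0.64091783 -0.16783956  0.215     ] [ 0.64892346 -0.16770152  0.215     ] [ 0.64492064 -0.16777054  0.215     ]
[ 0.6476166  -0.13033435  0.2585    ] 0.02913738226216133 0.02222884939723851
```

>>> send_rows(
  jaw=[-1,-1,-1,-1,-1,-1,-1,-1],
  translation=[
    [-0.001,0,0],
    [-0.001,0,-0.006],
    [-0.001,0,-0.014],
    [-0.001,0,-0.022],
    [-0.001,0,-0.029],
    [-0.001,0,-0.033],
    [-0.001,0,-0.034],
    [-0.001,0,-0.034],
  ],
  roll=[0,0,0,0,0,0,0,0],
)

```text
time_s: 6.77
position: [0.6093, -0.1289, 0.2327]
tool_rot: [[0.999, -0.044, -0.001], [-0.044, -0.999, 0.0], [-0.001, -0.0, -1.0]]
contact_force: [0.2, 0.3, -3.2]
opening: 0.125
```

>>> send_rows(
  jaw=[-1,-1,-1,-1,-1],
  translation=[
    [0,0,-0.001],
    [0,0,-0.002],
    [0,0,-0.003],
    [0,0,-0.004],
    [0,0,-0.004],
  ],
  roll=[0,0,0,0,0],
)

```text
time_s: 7.18
position: [0.6096, -0.1289, 0.2295]
tool_rot: [[0.999, -0.044, 0.0], [-0.044, -0.999, -0.0], [0.0, 0.0, -1.0]]
contact_force: [-0.1, 0.4, -3.5]
opening: 0.131
```

>>> send_rows(
  jaw=[-1,-1,-1,-1],
  translation=[
    [0,0,-0.001],
    [0,0,-0.002],
    [0,0,-0.003],
    [0,0,-0.003],
  ],
  roll=[0,0,0,0],
)

```text
time_s: 7.52
position: [0.6095, -0.1289, 0.2291]
tool_rot: [[0.999, -0.044, 0.002], [-0.044, -0.999, -0.001], [0.002, 0.001, -1.0]]
contact_force: [-8.5, 1.3, 13.3]
opening: 0.127
```

>>> send_rows(
  jaw=[-1,-1,-1,-1,-1,-1,-1,-1,-1,-1,-1,-1],
  translation=[
    [0,0,0.0025],
    [0,0.004,0.0025],
    [0.001,0.012,0.0025],
    [0.001,0.022,0.0025],
    [0.001,0.032,0.0025],
    [0.002,0.042,0.0025],
    [0.002,0.052,0.0025],
    [0.003,0.062,0.0025],
    [0.003,0.072,0.0025],
    [0.004,0.082,0.0025],
    [0.004,0.088,0.0025],
    [0.004,0.09,0.0025],
  ],
  roll=[0,0,0,0,0,0,0,0,0,0,0,0],
)

```text
time_s: 8.52
position: [0.6138, -0.0366, 0.2292]
tool_rot: [[0.999, -0.042, 0.001], [-0.042, -0.999, 0.0], [0.001, -0.0, -1.0]]
contact_force: [1.2, -4.2, 4.8]
opening: 0.131
```

Run:
```python
from h import *
im,c=snap('wrist','w6'); s=ctrl.sense(); print(s['time_s'],s['position'],s['tool_rot'].round(3).tolist(),s['contact_force'],s['moment'],s['opening']*85)
cv2.imwrite('pics/w6b.png',cv2.resize(im[:,:,::-1],(800,600)))
im,c=snap('scene','s6')
cv2.imwrite('pics/s6b.png',cv2.resize(im[120:270,150:350,::-1],(800,600),interpolation=cv2.INTER_CUBIC))
```

```text
8.5667 [ 0.61380238 -0.03672159  0.22920109] [[0.999, -0.042, 0.001], [-0.042, -0.999, 0.0], [0.001, -0.0, -1.0]] [-0.21560562 -2.13542146  6.06512396] [-0.38654043 -0.19856569 -0.13764063] 10.877144806692456
```

View pics/w6b.png

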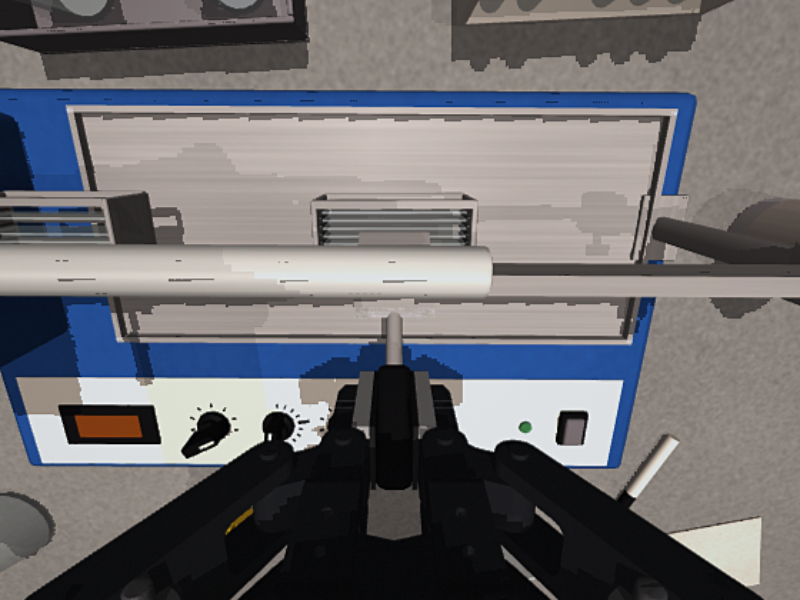

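View pics/s6b.png

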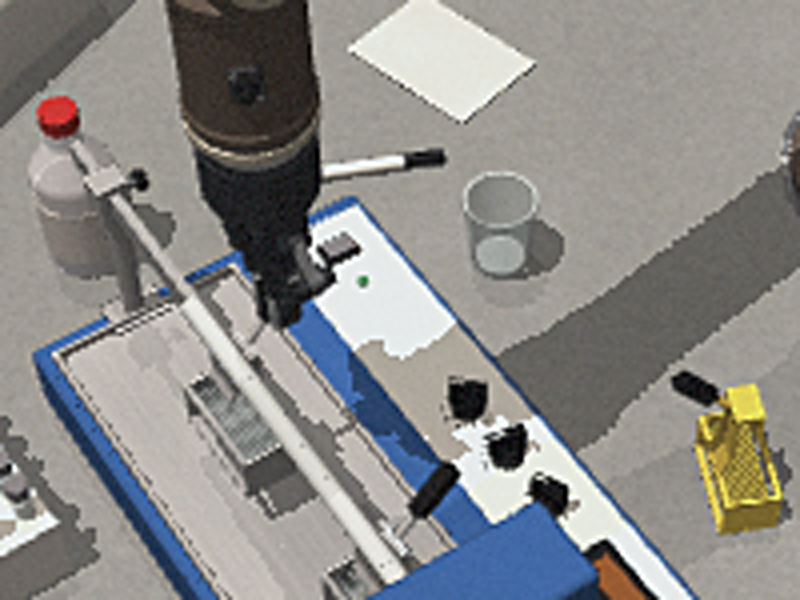

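>>> send_rows(
  jaw=[-1,-1,-1,-1,-1,-1],
  translation=[
    [0,0.003,-0.0005],
    [0,0.006,-0.001],
    [0.0005,0.009,-0.0015],
    [0.0005,0.012,-0.0015],
    [0.0005,0.014,-0.0015],
    [0.0005,0.014,-0.0015],
  ],
  roll=[0,0,0,0,0,0],
)

```text
time_s: 9.12
position: [0.6151, -0.0253, 0.2289]
tool_rot: [[0.999, -0.045, 0.003], [-0.045, -0.999, -0.002], [0.003, 0.002, -1.0]]
contact_force: [0.0, -6.7, 11.1]
opening: 0.126
```

>>> send_rows(
  jaw=[-1,-1,-1,-1],
  translation=[
    [0,0.002,0],
    [0,0.004,0],
    [0.0005,0.006,0],
    [0.0005,0.008,0],
  ],
  roll=[0,0,0,0],
)

```text
time_s: 9.45
position: [0.6155, -0.0181, 0.2289]
tool_rot: [[0.999, -0.046, 0.003], [-0.046, -0.999, -0.002], [0.003, 0.002, -1.0]]
contact_force: [-0.4, -8.0, 11.0]
opening: 0.125
```

>>> send_rows(
  jaw=[-1,-1,-1,-1],
  translation=[
    [0,0.002,0],
    [0,0.004,0],
    [0,0.006,0],
    [0,0.008,0],
  ],
  roll=[0,0,0,0],
)

```text
time_s: 9.78
position: [0.6155, -0.0099, 0.2288]
tool_rot: [[0.999, -0.045, 0.003], [-0.045, -0.999, -0.002], [0.003, 0.002, -1.0]]
contact_force: [-0.4, -8.5, 10.2]
opening: 0.128
```

>>> send_rows(
  jaw=[-1,-1,-1,-1],
  translation=[
    [0,0.002,0],
    [0,0.004,0],
    [0,0.006,0],
    [0,0.008,0],
  ],
  roll=[0,0,0,0],
)

```text
time_s: 10.12
position: [0.6155, -0.0018, 0.2287]
tool_rot: [[0.999, -0.045, 0.003], [-0.045, -0.999, -0.002], [0.003, 0.002, -1.0]]
contact_force: [0.1, -7.5, 9.9]
opening: 0.128
```

>>> send_rows(
  jaw=[-1,-1,-1,-1],
  translation=[
    [0,0.002,0],
    [0.0005,0.004,0],
    [0.0005,0.006,0],
    [0.0005,0.007,0],
  ],
  roll=[0,0,0,0],
)

```text
time_s: 10.45
position: [0.6141, 0.0083, 0.2266]
tool_rot: [[0.999, -0.042, -0.002], [-0.042, -0.999, 0.002], [-0.002, -0.002, -1.0]]
contact_force: [-0.7, 1.3, -2.7]
opening: 0.126
```

>>> send_rows(
  jaw=[-1,-1,-1,-1],
  translation=[
    [0,0.002,0],
    [0,0.004,0],
    [0,0.006,0],
    [0,0.007,0],
  ],
  roll=[0,0,0,0],
)

```text
time_s: 10.78
position: [0.6139, 0.0116, 0.2261]
tool_rot: [[0.999, -0.045, -0.003], [-0.045, -0.999, -0.003], [-0.003, 0.003, -1.0]]
contact_force: [-1.7, -6.6, -4.0]
opening: 0.127
```

>>> send_rows(
  jaw=[-1,-1,-1,-1,-1,-1,-1],
  translation=[
    [0,-0.003,0],
    [0,-0.006,0],
    [0,-0.006,-0.001],
    [0,-0.006,-0.002],
    [0,-0.006,-0.003],
    [0,-0.006,-0.0035],
    [0,-0.006,-0.0035],
  ],
  roll=[0,0,0,0,0,0,0],
)

```text
time_s: 11.37
position: [0.615, 0.0076, 0.2244]
tool_rot: [[0.999, -0.044, 0.001], [-0.044, -0.999, 0.0], [0.001, -0.0, -1.0]]
contact_force: [-3.0, 0.3, 1.9]
opening: 0.129
```

Run:
```python
from h import *
s=ctrl.sense(); print(s['time_s'],s['position'],s['tool_rot'].round(4).tolist(),s['contact_force'],s['moment'])
im,c=snap('wrist','w7')
cv2.imwrite('pics/w7b.png',cv2.resize(im[:,:,::-1],(800,600)))
```

```text
11.3667 [0.61503046 0.00760284 0.22439928] [[0.999, -0.0436, 0.0005], [-0.0436, -0.999, 0.0003], [0.0005, -0.0003, -1.0]] [-2.9663232   0.30048866  1.88868507] [0.15609729 0.54702966 0.04887477]
```

View pics/w7b.png

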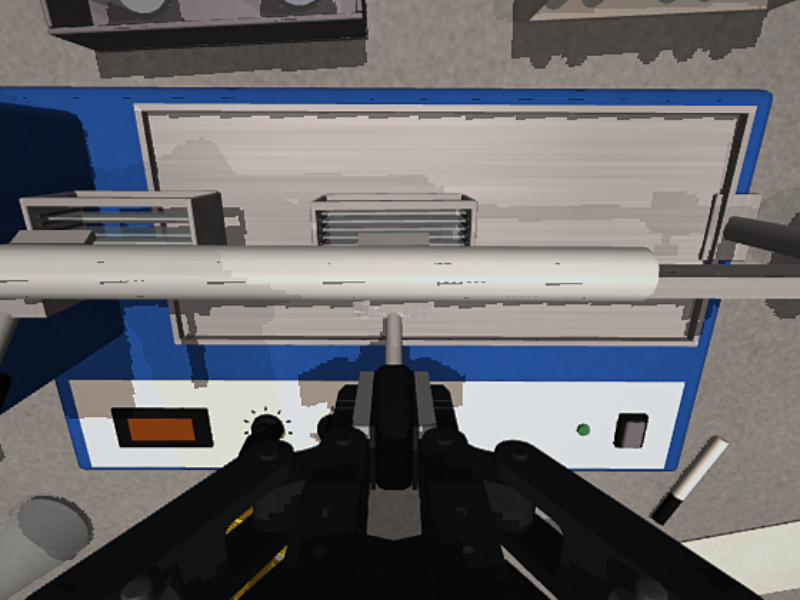

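>>> send_rows(
  jaw=[-1,-0.9,-0.7,-0.5,-0.3,-0.2,-0.2,-0.2],
  translation=[
    [0,0,0.0005],
    [0,0,0.0005],
    [0,0,0.0005],
    [0,0,0.0005],
    [0,0,0.0005],
    [0,0,0.0005],
    [0,0,0.0005],
    [0,0,0.0005],
  ],
  roll=[0,0,0,0,0,0,0,0],
)

```text
time_s: 12.08
position: [0.615, 0.0071, 0.2243]
tool_rot: [[0.999, -0.044, 0.0], [-0.044, -0.999, -0.0], [0.0, 0.0, -1.0]]
contact_force: [0.2, 0.1, -0.2]
opening: 0.398
```

Run:
```python
from h import *
s=ctrl.sense(); print(s['time_s'],s['position'],s['contact_force'],s['opening']*85)
im,c=snap('wrist','w8')
cv2.imwrite('pics/w8b.png',cv2.resize(im[:,:,::-1],(800,600)))
```

```text
12.0833 [0.61503326 0.00707691 0.22430393] [ 0.23225926  0.11240129 -0.18507284] 33.849008242612896
```

View pics/w8b.png

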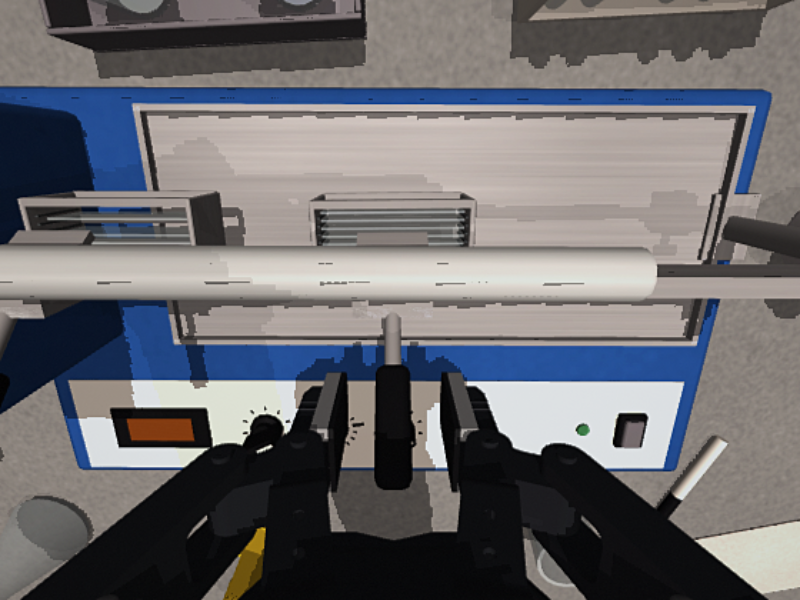

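>>> send_rows(
  jaw=[-0.2,-0.2,-0.2,-0.2,-0.2,-0.2,-0.2,-0.2,-0.2,-0.2,-0.2],
  translation=[
    [0,0,0.01],
    [0,0,0.03],
    [0,0,0.055],
    [0,0,0.075],
    [-0.02,0.005,0.075],
    [-0.05,0.015,0.075],
    [-0.08,0.025,0.075],
    [-0.11,0.035,0.075],
    [-0.14,0.045,0.075],
    [-0.165,0.05,0.075],
    [-0.165,0.05,0.075],
  ],
  roll=[0,0,0,0,0,0,0,0,0,0,0],
)

```text
time_s: 13.05
position: [0.4462, 0.0587, 0.3006]
tool_rot: [[0.999, -0.041, 0.0], [-0.041, -0.999, -0.001], [0.0, 0.001, -1.0]]
contact_force: [0.5, 0.4, -0.4]
opening: 0.4
```

Run:
```python
from h import *
s=ctrl.sense(); print(s['time_s'],s['position'],s['contact_force'],s['opening']*85)
im,c=snap('wrist','w9')
cv2.imwrite('pics/w9b.png',cv2.resize(im[:,:,::-1],(800,600)))
im,c=snap('scene','s9')
cv2.imwrite('pics/s9b.png',cv2.resize(im[120:270,150:350,::-1],(800,600),interpolation=cv2.INTER_CUBIC))
```

```text
13.05 [0.44619279 0.05866438 0.300572  ] [ 0.53049694  0.43735526 -0.41901061] 33.96019562188657
```

View pics/w9b.png

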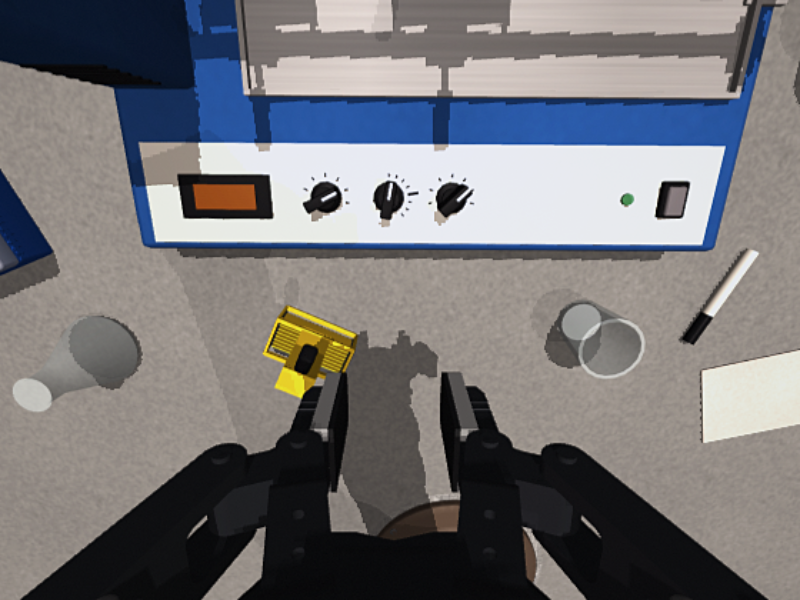

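View pics/s9b.png

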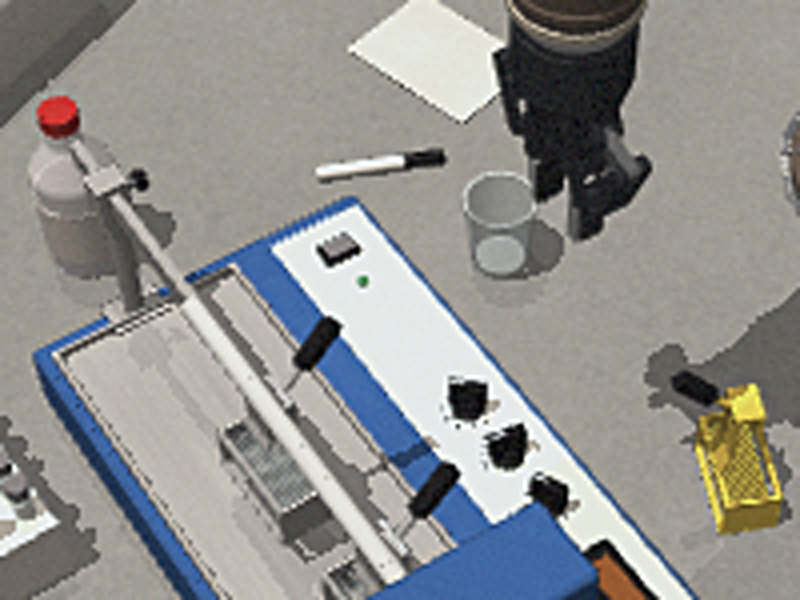

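Run:
```python
from h import *
w=load('w9'); im=w['im'][:,:,::-1]
cv2.imwrite('pics/c9.png',cv2.resize(im[112:164,200:345],None,fx=5.5,fy=5.5,interpolation=cv2.INTER_CUBIC))
```

```text
(no output)
```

View pics/c9.png

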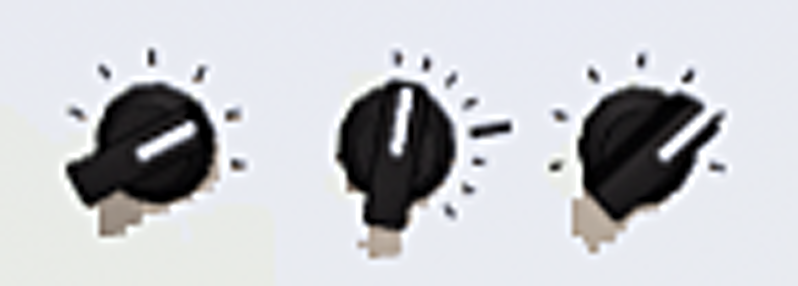

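Run:
```python
from h import *
w=load('w9'); f=lambda x,y:(x/5.5+200-.4,y/5.5+112-.4)
c=onz(w,f(396.5,146),.076);print('axis skirt',c)
for x,y in [(155,146),(638,146)]: print(onz(w,f(x,y),.076))
a=onz(w,f(398,152),.101);b=onz(w,f(405,92),.101);print('pointer',a,b,'ang cw from x',-np.degrees(np.arctan2(*(b-a)[[1,0]])))
# bar body: far end/ near end at top
e1=onz(w,f(385,226),.098);print('bar near end',e1)
m1=onz(w,f(474,131),.07);m2=onz(w,f(511,125),.07);print('mark',m1,m2,'dir',-np.degrees(np.arctan2(*(m2-m1)[[1,0]])),'from axis',-np.degrees(np.arctan2(*((m1+m2)/2-c)[[1,0]])),np.linalg.norm((m1-c)[:2]),np.linalg.norm((m2-c)[:2]))
for x,y in [(399,58),(426,65),(451,80),(470,103),(479,161),(469,189),(450,211)]:
  t=onz(w,f(x,y),.07); print((x,y),np.linalg.norm((t-c)[:2]).round(4),-np.degrees(np.arctan2(*(t-c)[[1,0]])))
T=np.array([onz(w,f(x,y),.07)[:2] for x,y in [(399,58),(426,65),(451,80),(470,103),(479,161),(469,189),(450,211)]])
A=np.c_[2*T,np.ones(len(T))];s=np.linalg.lstsq(A,(T**2).sum(1),rcond=None)[0];print('circle fit axis',s[:2],np.sqrt(s[2]+s[0]**2+s[1]**2))
```

```text
axis skirt [0.49622823 0.06092364 0.076     ]
[0.49831778 0.11249011 0.076     ]
[0.49413863 0.00935605 0.076     ]
pointer [0.49731503 0.06029126 0.101     ] [0.50880347 0.05840232 0.101     ] ang cw from x 9.337048443030929
bar near end [0.48241032 0.0636356  0.098     ]
mark [0.49817124 0.04410455 0.07      ] [0.49910942 0.03606957 0.07      ] dir 83.34013946536909 from axis 83.39667064556596 0.01693094601191972 0.025020511628192146
(399, 58) 0.0178 4.044273772706932
(426, 65) 0.0175 23.404030316168015
(451, 80) 0.0177 43.67126340449128
(470, 103) 0.0179 64.06697741592949
(479, 161) 0.0183 104.11314792729706
(469, 189) 0.0185 124.00363005629711
(450, 211) 0.0186 143.5486869765342
circle fit axis [0.49563539 0.06108924] 0.018281938768372936
```

>>> send_rows(
  jaw=[-0.43,-0.43,-0.43,-0.43,-0.43,-0.43,-0.43],
  translation=[
    [0.01,0,-0.02],
    [0.025,0.001,-0.05],
    [0.04,0.002,-0.09],
    [0.05,0.002,-0.12],
    [0.05,0.002,-0.14],
    [0.05,0.002,-0.14],
    [0.05,0.002,-0.14],
  ],
  roll=[-2,-4,-6,-7.5,-7.5,-7.5,-7.5],
)

```text
time_s: 13.73
position: [0.5002, 0.0589, 0.1586]
tool_rot: [[0.985, -0.174, -0.003], [-0.174, -0.985, 0.0], [-0.002, 0.0, -1.0]]
contact_force: [0.5, 0.5, 0.3]
opening: 0.288
```

Run:
```python
from h import *
s=ctrl.sense(); p=s['position'];R=s['tool_rot'];print(s['time_s'],p,np.degrees(np.arctan2(R[1,0],R[0,0])),s['joints'].round(1),s['contact_force'],s['opening']*85)
im,c=snap('wrist','w10')
cv2.imwrite('pics/w10b.png',cv2.resize(im[:,:,::-1],(800,600)))
cv2.imwrite('pics/c10.png',cv2.resize(im[190:300,180:370,::-1],None,fx=4.2,fy=4.2,interpolation=cv2.INTER_CUBIC))
for z in (.101,.076): print(z,proj(c,[p[0],p[1],z]), proj(c,[.4959,.061,z]))
```

```text
13.7333 [0.50023829 0.05891523 0.15863056] -10.03704400259038 [   5.    18.   -20.8  111.6    8.    51.9 -119.8] [0.45445042 0.45875853 0.33327517] 24.438383979560633
0.101 [275.30685072 231.74169946] [273.49311095 237.72376083]
0.076 [275.32765309 219.51252027] [273.69047393 224.98819552]
```

View pics/w10b.png

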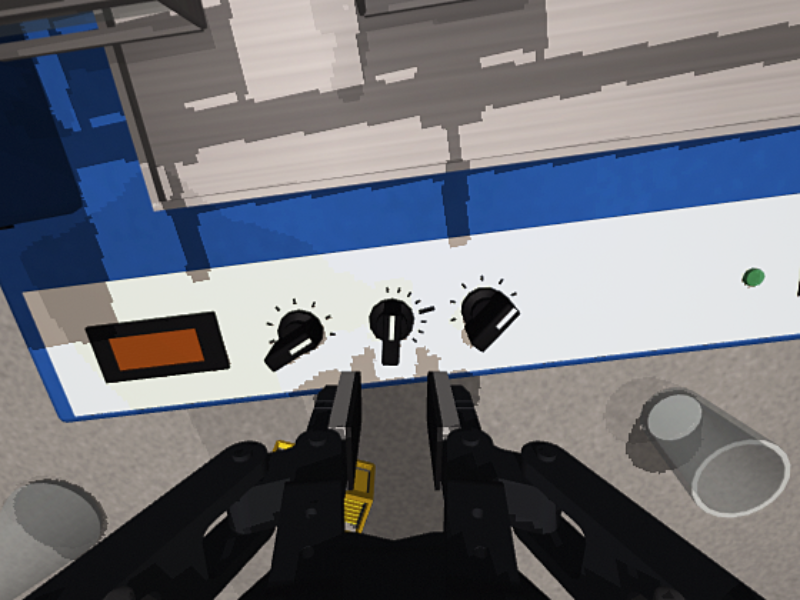

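View pics/c10.png

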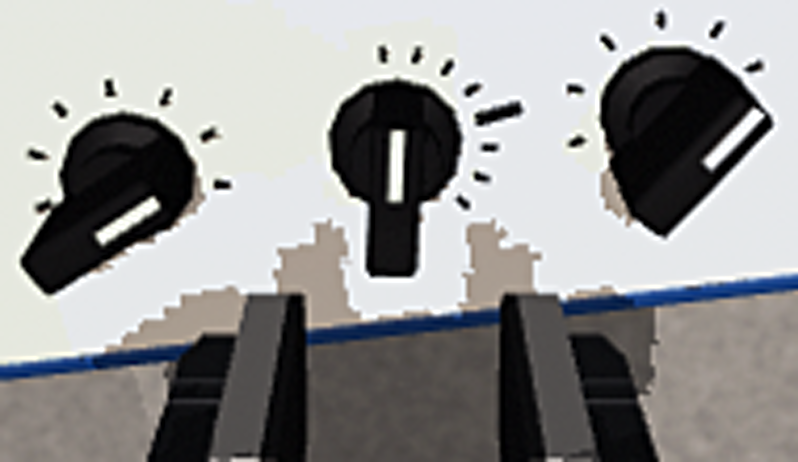

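>>> send_rows(
  jaw=[-0.43,-0.43,-0.43,-0.43,-0.43,-0.43,-0.43,-0.43,-0.43,-0.43,-0.43,-0.43],
  translation=[
    [-0.004,0.002,0.02],
    [-0.004,0.002,0.03],
    [-0.004,0.002,0.03],
    [-0.004,0.002,0.03],
    [-0.004,0.002,0.03],
    [-0.004,0.002,0.03],
    [-0.004,0.002,0.03],
    [-0.004,0.002,0.03],
    [-0.004,0.002,0.03],
    [-0.004,0.002,0.03],
    [-0.004,0.002,0.03],
    [-0.004,0.002,0.03],
  ],
  roll=[6,13,20,27,34,41,48,55,62,69,76,83],
)

```text
time_s: 14.78
position: [0.4973, 0.061, 0.1918]
tool_rot: [[0.287, 0.958, 0.004], [0.958, -0.287, -0.001], [0.001, 0.004, -1.0]]
contact_force: [-0.3, -0.1, 0.1]
opening: 0.285
```

>>> send_rows(
  jaw=[-0.43,-0.43,-0.43,-0.43,-0.43,-0.43,-0.43,-0.43,-0.43,-0.43,-0.43,-0.43],
  translation=[
    [0,0,0],
    [0,0,0],
    [0,0,0],
    [0,0,0],
    [0,0,0],
    [0,0,0],
    [0,0,0],
    [0,0,0],
    [0,0,0],
    [0,0,0],
    [0,0,0],
    [0,0,0],
  ],
  roll=[7,14,21,28,35,42,49,56,63,70,77,84],
)

```text
time_s: 15.78
position: [0.4973, 0.0608, 0.1917]
tool_rot: [[-0.922, 0.386, 0.004], [0.386, 0.922, -0.001], [-0.004, 0.0, -1.0]]
contact_force: [0.4, 0.3, -0.5]
opening: 0.283
```

>>> send_rows(
  jaw=[-0.43,-0.43,-0.43,-0.43,-0.43],
  translation=[
    [0,0,0],
    [0,0,0],
    [0,0,0],
    [0,0,0],
    [0,0,0],
  ],
  roll=[6,12,13,13,13],
)

```text
time_s: 16.2
position: [0.4966, 0.0609, 0.1903]
tool_rot: [[-0.984, 0.178, 0.002], [0.178, 0.984, -0.001], [-0.002, -0.0, -1.0]]
contact_force: [-0.4, -0.1, -0.2]
opening: 0.283
```

Run:
```python
from h import *
s=ctrl.sense(); p=s['position'];R=s['tool_rot'];print(s['time_s'],p,np.degrees(np.arctan2(R[1,0],R[0,0])),s['joints'].round(1),s['contact_force'],s['opening']*85)
im,c=snap('wrist','w11')
cv2.imwrite('pics/w11b.png',cv2.resize(im[:,:,::-1],(800,600)))
cv2.imwrite('pics/c11.png',cv2.resize(im[180:300,180:370,::-1],None,fx=4.2,fy=4.2,interpolation=cv2.INTER_CUBIC))
for z in (.101,.076): print(z,proj(c,[p[0],p[1],z]), proj(c,[.4959,.061,z]))
```

```text
16.2 [0.4965977  0.06089042 0.19032575] 169.75952501898956 [ 32.7  23.5 -56.8 108.7  22.7  59.9  46.1] [-0.42776997 -0.06568402 -0.18694048] 24.064685148158745
0.101 [275.28473693 216.96354706] [275.26512921 216.14251697]
0.076 [275.27927616 207.39564211] [275.2613746  206.63811396]
```

View pics/w11b.png

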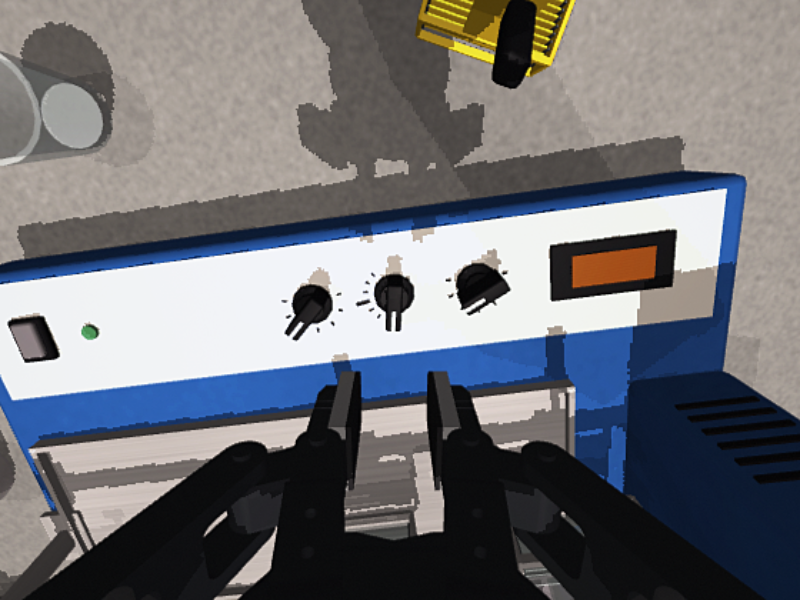

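View pics/c11.png

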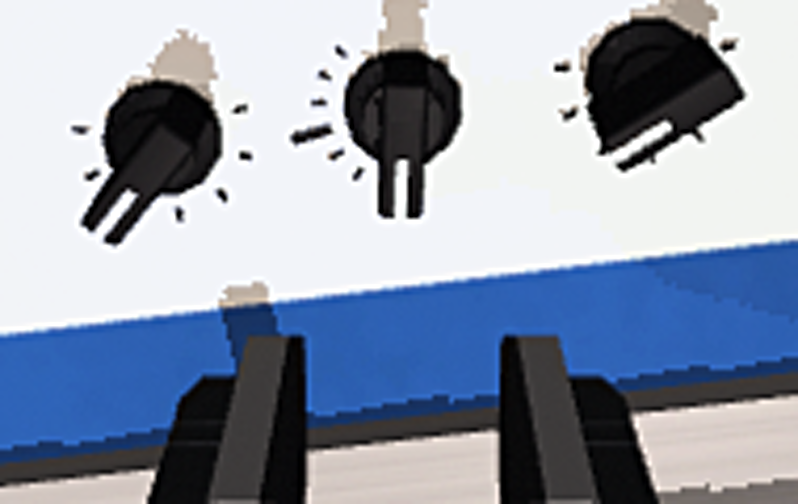

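>>> send_rows(
  jaw=[-0.43,-0.43,-0.43,-0.43,-0.43,-0.43,-0.43,-0.43,-0.43],
  translation=[
    [0,0,-0.02],
    [0,0,-0.045],
    [0,0,-0.07],
    [0,0,-0.09],
    [0,0,-0.1],
    [0,0,-0.106],
    [0,0,-0.11],
    [0,0,-0.11],
    [0,0,-0.11],
  ],
  roll=[0,0,0,0,0,0,0,0,0],
)

```text
time_s: 17.0
position: [0.4966, 0.0614, 0.0801]
tool_rot: [[-0.985, 0.174, 0.001], [0.174, 0.985, 0.0], [-0.001, 0.0, -1.0]]
contact_force: [0.8, -0.5, -0.9]
opening: 0.284
```

Run:
```python
from h import *
s=ctrl.sense(); p=s['position'];R=s['tool_rot'];print(s['time_s'],p,np.degrees(np.arctan2(R[1,0],R[0,0])),s['contact_force'],s['opening']*85)
im,c=snap('wrist','w12')
cv2.imwrite('pics/w12b.png',cv2.resize(im[:,:,::-1],(800,600)))
```

```text
17.0 [0.49660594 0.06135025 0.08011459] 169.95734148807594 [ 0.75116842 -0.51778869 -0.90625034] 24.101201991697035
```

View pics/w12b.png

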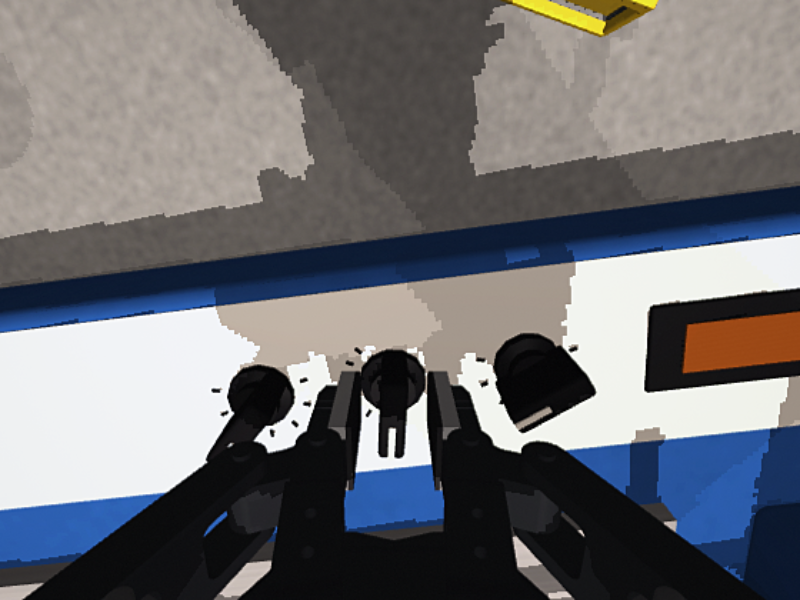

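>>> send_rows(
  jaw=[-0.6,-0.8,-1,-1,-1,-1],
  translation=[
    [0,0,0],
    [0,0,0],
    [0,0,0],
    [0,0,0],
    [0,0,0],
    [0,0,0],
  ],
  roll=[0,0,0,0,0,0],
)

```text
time_s: 17.55
position: [0.4974, 0.0608, 0.0811]
tool_rot: [[-0.985, 0.175, 0.003], [0.175, 0.985, -0.001], [-0.003, -0.001, -1.0]]
contact_force: [-1.8, -3.0, 13.8]
opening: 0.088
```

>>> send_rows(
  jaw=[-1,-1,-1,-1,-1,-1,-1,-1,-1,-1,-1,-1],
  translation=[
    [0,0,0.001],
    [-0.0005,0,0.001],
    [-0.0005,0,0.001],
    [-0.0005,0,0.001],
    [-0.0005,0,0.001],
    [-0.0005,0,0.001],
    [-0.0005,0,0.001],
    [-0.0005,0,0.001],
    [-0.0005,0,0.001],
    [-0.0005,0,0.001],
    [-0.0005,0,0.001],
    [-0.0005,0,0.001],
  ],
  roll=[-2,-7,-12,-17,-22,-27,-32,-37,-42,-47,-52,-57],
)

```text
time_s: 18.55
position: [0.4964, 0.0597, 0.0812]
tool_rot: [[-0.385, 0.923, 0.002], [0.923, 0.385, -0.002], [-0.002, 0.001, -1.0]]
contact_force: [-0.1, -4.6, 3.9]
opening: 0.093
```

Run:
```python
from h import *
s=ctrl.sense(); p=s['position'];R=s['tool_rot'];print(s['time_s'],p,np.degrees(np.arctan2(R[1,0],R[0,0])),s['joints'].round(1),s['contact_force'],s['moment'],s['opening']*85)
im,c=snap('wrist','w13')
cv2.imwrite('pics/w13b.png',cv2.resize(im[:,:,::-1],(800,600)))
```

```text
18.55 [0.4963703  0.05965502 0.08121683] 112.66073384938663 [ 16.3  27.1 -36.3 115.3  22.8  44.5 -10.8] [-0.06675333 -4.57939871  3.8510734 ] [-1.09316774 -0.11301245 -0.02803114] 7.869712816123273
```

View pics/w13b.png

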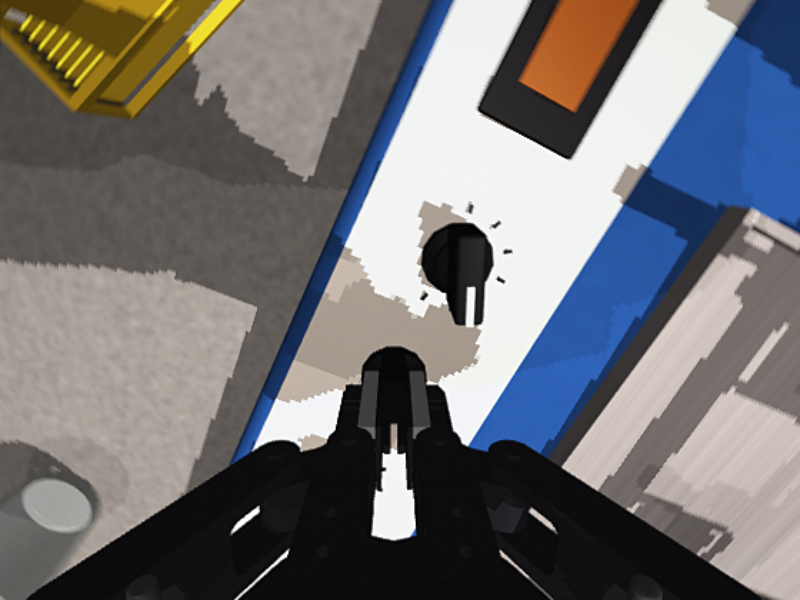

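>>> send_rows(
  jaw=[-1,-1,-1,-1,-1,-1,-1],
  translation=[
    [0,0,0],
    [0,0,0],
    [0,0,0],
    [0,0,0],
    [0,0,0],
    [0,0,0],
    [0,0,0],
  ],
  roll=[-5,-10,-14,-15.7,-15.7,-15.7,-15.7],
)

```text
time_s: 19.18
position: [0.496, 0.0595, 0.0812]
tool_rot: [[-0.126, 0.992, 0.001], [0.992, 0.126, -0.002], [-0.002, 0.001, -1.0]]
contact_force: [-0.8, -5.2, 5.8]
opening: 0.089
```

Run:
```python
from h import *
s=ctrl.sense(); p=s['position'];R=s['tool_rot'];print(s['time_s'],p,np.degrees(np.arctan2(R[1,0],R[0,0])),s['joints'].round(1),s['contact_force'],s['moment'],s['opening']*85)
```

```text
19.1833 [0.49597309 0.05952988 0.08118456] 97.22352943725971 [ 13.5  26.2 -32.5 115.5  20.3  43.8 -24. ] [-0.79087585 -5.20086467  5.81846247] [-1.21458821  0.24395237 -0.02603249] 7.56836911658015
```

>>> send_rows(
  jaw=[-0.9,-0.75,-0.6,-0.45,-0.4,-0.4,-0.4,-0.4,-0.4,-0.4,-0.4,-0.4],
  translation=[
    [0,0,0],
    [0,0,0],
    [0,0,0],
    [0,0,0],
    [0,0,0],
    [0,0,0.01],
    [0,0,0.03],
    [0,0,0.055],
    [0,0,0.085],
    [0,-0.01,0.11],
    [0,-0.03,0.12],
    [0,-0.03,0.12],
  ],
  roll=[0,0,0,0,0,0,0,0,0,0,0,0],
)

```text
time_s: 20.18
position: [0.497, 0.0282, 0.2035]
tool_rot: [[-0.124, 0.992, 0.004], [0.992, 0.124, -0.002], [-0.002, 0.004, -1.0]]
contact_force: [0.3, -0.5, -0.3]
opening: 0.298
```

Run:
```python
from h import *
s=ctrl.sense(); p=s['position'];R=s['tool_rot'];print(s['time_s'],p,np.degrees(np.arctan2(R[1,0],R[0,0])),s['contact_force'],s['opening']*85)
im,c=snap('wrist','w14')
cv2.imwrite('pics/w14b.png',cv2.resize(im[:,:,::-1],(800,600)))
u=proj(c,[.496,.061,.08]).astype(int);print(u)
x0,y0=max(u[0]-50,0),max(u[1]-50,0);print(x0,y0)
cv2.imwrite('pics/c14.png',cv2.resize(im[y0:y0+100,x0:x0+120,::-1],None,fx=6,fy=6,interpolation=cv2.INTER_CUBIC))
```

```text
20.1833 [0.49695461 0.02824968 0.2034563 ] 97.11526182756496 [ 0.3479488  -0.54806521 -0.29936085] 25.301014360575692
[278 168]
228 118
```

View pics/w14b.png

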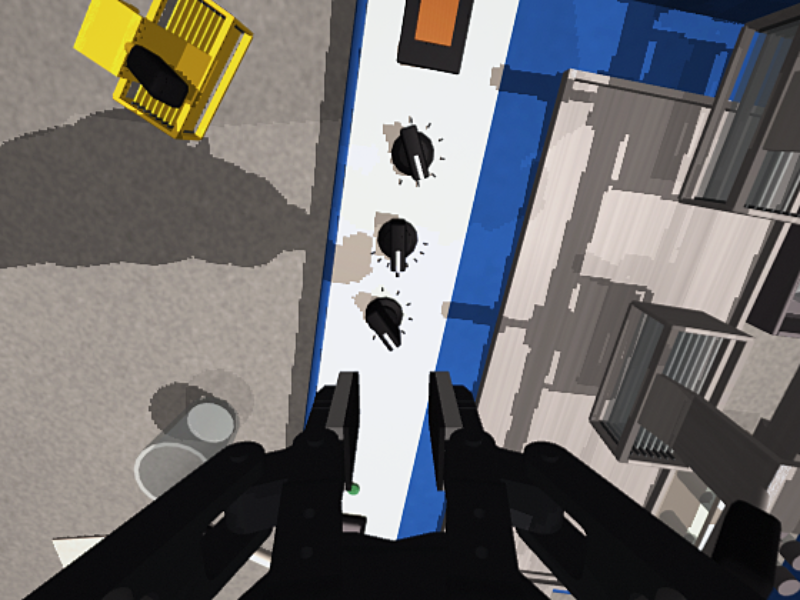

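View pics/c14.png

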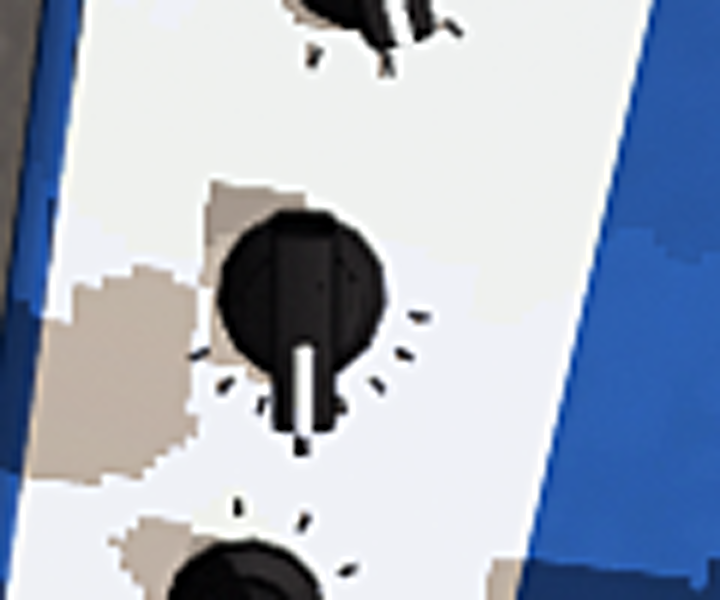

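Run:
```python
from h import *
w=load('w14'); f=lambda x,y:(x/6+228-.4,y/6+118-.4)
c=onz(w,f(302,294),.076);print(c)
a=onz(w,f(304,348),.101);b=onz(w,f(304,430),.101);m=onz(w,f(301.5,450),.07)
g=lambda v:-np.degrees(np.arctan2(v[1],v[0]))
print(a,b,'pointer dir',g(b-a),'axis->end',g(b-c),'mark from axis',g(m-c), np.linalg.norm((m-c)[:2]))
for x,y in [(420,317),(404,353),(377,386),(262,405),(226,385),(200,354)]:
  t=onz(w,f(x,y),.07); print(np.linalg.norm((t-c)[:2]).round(4),g(t-c))
```

```text
[0.49547845 0.06223761 0.076     ]
[0.49579717 0.05947665 0.101     ] [0.4972656  0.04806413 0.101     ] pointer dir 82.6681186927066 axis->end 82.81344196671672 mark from axis 82.69808054613273 0.02560960900964553
0.0187 7.2625803569548495
0.0188 25.82543110394621
0.0193 45.6283931077685
0.0194 101.11622287549687
0.0191 120.191888501264
0.0187 139.1907898086998
```

>>> send_rows(
  jaw=[-0.4,-0.4,-0.4,-0.4,-0.4,-0.4,-0.4,-0.4],
  translation=[
    [0,0,0.02],
    [-0.01,-0.01,0.05],
    [-0.03,-0.03,0.08],
    [-0.06,-0.06,0.1],
    [-0.09,-0.09,0.1],
    [-0.11,-0.11,0.1],
    [-0.11,-0.11,0.1],
    [-0.11,-0.11,0.1],
  ],
  roll=[0,0,0,0,0,0,0,0],
)

```text
time_s: 20.9
position: [0.3843, -0.0795, 0.3002]
tool_rot: [[-0.124, 0.992, -0.0], [0.992, 0.124, -0.001], [-0.001, -0.0, -1.0]]
contact_force: [-0.6, -0.0, -0.3]
opening: 0.303
```

Run:
```python
from h import *
s=ctrl.sense(); print(s['time_s'],s['position'],s['contact_force'])
im,c=snap('scene','s15')
cv2.imwrite('pics/s15b.png',cv2.resize(im[90:300,130:410,::-1],(800,600),interpolation=cv2.INTER_CUBIC))
im,c=snap('top','t15')
cv2.imwrite('pics/t15b.png',cv2.resize(im[80:255,165:430,::-1],None,fx=3,fy=3,interpolation=cv2.INTER_CUBIC))
```

```text
20.9 [ 0.38426518 -0.07947721  0.30021429] [-0.58849882 -0.04501558 -0.28477585]
```

View pics/s15b.png

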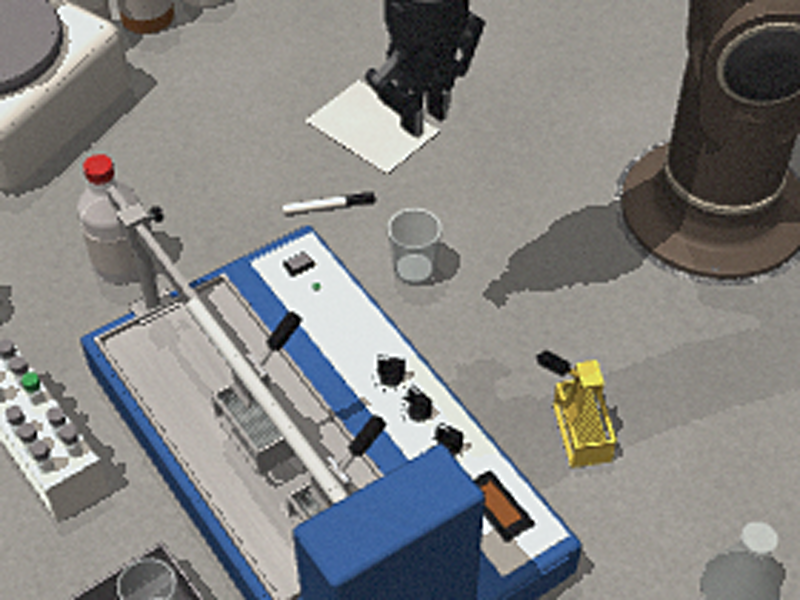

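View pics/t15b.png

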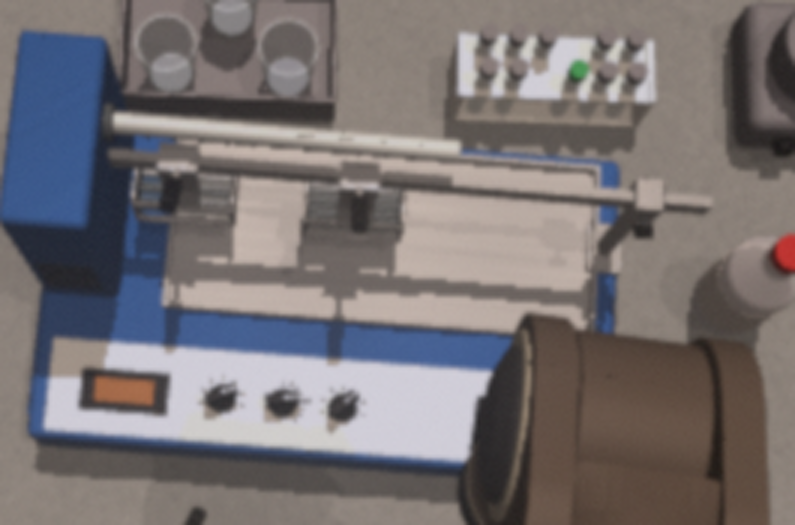

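Run:
```python
from h import *
t=load('t15');s=load('s15')
def dk(f,r0,r1,c0,c1):
    m=(f['im'][r0:r1,c0:c1].max(2)<45).astype(np.uint8);n,l,st,ce=cv2.connectedComponentsWithStats(m);i=1+np.argmax(st[1:,4]);return ce[i]+[c0,r0],st[i]
a=dk(t,138,160,275,295);b=dk(s,195,218,220,240);print(a,b,tri(t,a[0],s,b[0]))
a=dk(t,134,152,215,230);b=dk(s,232,258,250,268);print('hung',a,b,tri(t,a[0],s,b[0]))
ctrl.finish_job()
```

```text
Traceback (most recent call last):
ValueError: attempt to get argmax of an empty sequence
```

Run:
```python
from h import *
t=load('t15');s=load('s15')
def dk(f,r0,r1,c0,c1,th):
    m=(f['im'][r0:r1,c0:c1].max(2)<th).astype(np.uint8);n,l,st,ce=cv2.connectedComponentsWithStats(m)
    if n<2: return None
    i=1+np.argmax(st[1:,4]);return ce[i]+[c0,r0],st[i]
for nm,A,B in [('parked',(138,162,275,297),(195,218,220,240)),('hung',(134,156,213,232),(232,258,250,268))]:
    a=dk(t,*A,50);b=dk(s,*B,50);print(nm,a,b, tri(t,a[0],s,b[0]) if a and b else '')
```

```text
parked (array([284.4, 148.4]), array([ 8,  9,  4,  5, 10], dtype=int32)) (array([228.88732394, 205.66197183]), array([ 4,  5, 11, 13, 71], dtype=int32)) (array([0.61504035, 0.00957443, 0.24495496]), np.float64(0.004066014073149978))
hung (array([221.58333333, 144.125     ]), array([ 6,  5,  7, 11, 48], dtype=int32)) (array([258.12820513, 242.        ]), array([ 2,  4, 13, 13, 78], dtype=int32)) (array([0.62052559, 0.14882629, 0.24634444]), np.float64(0.001460358035327999))
```

Run:
```python
from h import *
s=ctrl.sense();print(s['time_s'],s['contact_force']); print(ctrl.finish_job())
```

```text
21.0 [ 0.63299363 -0.07001334  0.24243926]
the job is handed in; nothing more can be done
None
```

I hung the steel carrier on the rail at the loading gap and slid it left until the hook dropped into the parking notch. I then let go and turned the timer 73° clockwise. The job was handed in at 21 s.

- **Parking notch:** the tube hid the notch, so I found it by feel. While sliding, the upward force on the hook vanished and the hook stopped against the notch's left end. It seated about 4.6 mm lower than on the plain rail, close to the 5 mm given. The last scene and top pictures show the carrier hanging upright with the gripper away.
- **Timer:** in the wrist picture taken after release, the pointer and the long mark were both at 82.7°. The fingers stayed clear of the heat and fan knobs, and both look unchanged.
- **Other objects:** the bottle, jar, pen, yellow look-alike and second hung carrier look undisturbed where I could see them. I did not check the flask and tip box closely.
- **Check that failed:** measuring the parked handle's height from two cameras was inconclusive. It gave 0.245 m with the two views 4 mm apart, because the handle was barely picked up in the top picture. I expected about 0.241 m, so I relied on the felt drop instead.

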